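Put the orange tube rack away behind the sliding door

TASK

Put the orange tube rack away in the clear bench cabinet: slide the left-hand (rear) door all the way open behind its neighbour, stand the rack on the cabinet floor in the free gap behind it, between the tip box and the red-capped jar, lengthways front to back. Keep the rack level, set it down rather than drop it, and leave everything else where it stands. Finish with both doors fully shut.

Things in the scene. Friction and masses are not known exactly. Their poses are not given: they have to be found in the camera images.
- cabinet: Fixed clear acrylic bench cabinet, aluminium trim, 501 wide (y), 215 deep (x), 254 high, leaning front with two sliding doors. Origin: middle of its front bottom edge, on the bench; x points into its depth, y to its left-hand end, z up; it faces the robot at yaw 0. Inside: white floor 12 above the bench, y = -242 to +242, back panel at x = 209. Rear door fully open leaves y = 22 to 242 clear.
- sill (a point): Middle of the aluminium door sill that runs along the whole front of the cabinet, on its top: 30 above the bench, 25 behind the front edge. The sill is 50 deep (x = 0 to 50 of the cabinet) and stands 18 above the cabinet floor behind it. Axes as the cabinet's.
- header (a point): Middle of the lower front edge of the door header, 241 above the bench and 80 behind the cabinet's front edge. Header and roof cover all behind it, clear height below them about 230 above the bench: the gap is reached with the tool leaning in under this edge. The front leans back 20 degrees from vertical between sill and header. Axes as the cabinet's.
- rear_door (a joint): Left-hand, inner clear door, 250 wide, 213 high, 6 thick: 0 = shut at the left end, grows as it slides to the right (-y of the cabinet) behind the front door, 0.220 m = fully open. Friction 1.2 N, stays where left. May start a little ajar. Shut, its inner face is 46 behind the cabinet's front edge at the height of the rack's top (66 above the bench).
- front_door (a joint): Right-hand, outer clear door, same size, 11 mm in front of the rear one (overlap 15 shut): 0 = shut at the right end, grows as it slides to the left (+y) in front of the rear door, to 0.190 m. Friction 1.2 N, stays where left. May start part open, over the left half; the rear door's pull, drawn right, meets its left edge and pushes it on, to 2 mm from shut.
- rear_pull (a point): Middle of the free part of the rear door's blue pull, an upright blade 10 thick (along y), 70 long up the slope, standing out 34 square to the front beyond the outer door's face (17 each side of this point). 8 mm in from the door's left edge, about 145 above the bench. Pinch it or push either side. Site axes: x square into the door (20 degrees downward), y along the track to the left, z up the slope.
- front_pull (a point): The same on the front door: blue blade pull of the same size, 8 mm in from its right edge. Site axes are the same.
- rack: The orange tube rack, loose: block 84 long (x), 44 wide (y), 46 high, with 8 closed white-capped tubes fixed in it, 54 high over all. Origin: centre of its underside, z up. About 0.16 kg. Stands on the bench; can be gripped by its long sides, 44 apart. Either end may go first into the cabinet.
- green_rack: Bystander on the bench: green rack, same shape and size as the orange one. Origin: centre of its underside.
- amber_bottle: Bystander on the bench: amber bottle, 42 in diameter, 85 high, upright. Origin: centre of its underside.
- rotor_lid: Bystander on the bench: steel centrifuge rotor lid lying like a dish, 132 in diameter, 20 high. Origin: centre of its underside.
- timer: Bystander on the bench: flat white timer 55 x 70 x 18. Origin: centre of its underside.
- tip_box: Bystander in the cabinet's left half: white box with bluish lid, 90 (x) x 46 (y) x 54 high, lengthways front to back. Origin: centre of its underside. It and the jar flank the gap for the rack (about 140 mm between them); which of them is on the left varies.
- jar: Bystander in the cabinet's left half: jar with red cap, 46 in diameter, 62 high, upright. Origin: centre of its underside.
- carton: Bystander in the cabinet's right half: cardboard carton 100 x 110 x 60. Origin: centre of its underside.
There are look-alikes about, which are no part of the job. Leave any purple look-alike of the rack alone.

How it is judged:
By the outcome, as a careful person would: the job done as asked, in the order asked, and still so for the second after the job is handed in, with the robot touching nothing.
It also fails if it takes over 72 s, if anything falls off the work surface, if the arm or the gripper's body presses on something with over 40 N, if the wrist force passes 120 N, or if a joint passes its speed limit or range.

ROBOT

A 6-joint arm with a two-finger parallel gripper is mounted at the origin on the work surface. World frame = base frame: x ahead of the robot, y to its left, z up, the work surface at z = 0. Lengths are in mm, angles in rad, forces in N, time in s.
With the tool pointing down it reaches from about 325 to 750 mm from the base axis. Payload 7.6 kg.
Tool frame: the origin (TCP) lies between the finger pads; the fingertips stand 17 mm ahead of it and the grasp point (between the pads) lies 2 mm behind it; z points along the fingers, y is the direction in which the jaws open and shut (so a half turn about z gives the same grasp; the last joint's range is limited). The gripper opens to 85 mm and grips with 20 to 120 N. Pads are 22 mm wide; open, the fingers measure 114 mm over their backs; the gripper's body (76 mm by 85 mm) begins 54 mm behind the grasp point. The pads swing forward as they close: fully open they stand 13 mm farther back than shut.
Start: joints at [1.094, 0.052, 1.401, -0, 1.689, -0.07], TCP at [207.714, 482.182, 248.323] pointing down, gripper open.
Joint ranges: [-2.9, 2.9], [-0.91, 2.17], [0.12, 2.37], [-1.06, 4.2], [0.26, 2.73], [-2.93, 2.93]. Speed limits (rad/s): [2.57, 2.57, 3.01, 3.14, 3.14, 3.14].

INTERFACE

Orientations are given as a 3x3 rotation matrix whose columns are the frame's x, y, z axes.
In Python, from bench import r gives the robot as it stands.
- The arm moves only by the tool move_arm, never from a script. Its argument "plan" is a list of rows, each a list of 7 numbers: the turn, a rotation vector about the tool's x, y, z in degrees, then the shift along the tool's x, y, z in m, then the opening, from 0 (shut) to 1 (fully open). A call has 1 to 8 rows; each row shifts and turns the commanded pose from where the row before left it, along the tool's axes as they then stand; what a row does not reach is not made up. A row lasts 1/8 s, in which the tool goes at most 62.5 mm and 10.7 degrees, less where a joint would pass 70% of its speed; a pose out of reach is approached as far as the arm can. A call is refused whole if a number of a shift passes 0.0625 or a number of a turn 10.7, either way. A call with a gripper value outside its range is refused whole. The fingers move at their own pace and stop on an object; "grip_force" is the grip in N (left out, the last holds). Time passes only in rows, so rows that do not move let the fingers close. It gives the time, the measured TCP pose, the force and the opening at its end, in the units of the state.
- r.observe(): the state, without advancing time (a new reading comes with each control period).
- r.grab_frame(name): name is "side" or "top" or "wrist"; returns the picture (400x640x3 uint8, blue, green, red); there is no depth.
- r.get_calibration(name): a dict with "camera_matrix" (3x3 intrinsics, pixels), "D" ([k1, k2, p1, p2, k3] as OpenCV has them; the pictures are not rectified), "R" (3x3) and "t" (3): a world point X has camera coordinates R X + t. Camera axes: x right, y down, z forward; pixel columns grow to the right and rows downward; lengths in mm; the calibration is good to about 2 mm. A picture is of the moment at which its call begins: read the wrist's pose just before it. get_calibration takes no time and is no camera call; for the wrist camera it gives the pose at the moment of the call.
- r.close_job(): hands the job in, once; it reports no verdict.
The state is a dict: "clock": time; "q": joint angles; "qd": joint speeds; "joint_torque": joint torques, N m; "eef_pos": TCP position; "ee_rot": TCP orientation; "contact_force": force on the tool from outside, world axes, zero at the start; "torque": the same for the moment, N m; "finger_gap": finger opening in mm.
Only numpy, scipy, OpenCV 4.12 (cv2) and the standard library are available. Lean on these libraries where they do the work, as an engineer would, in place of code of your own. Each camera call takes 0.05 s, during which the arm holds its last target.

## Working session

There is one attempt and no reset: what is moved stays moved. The work goes in short steps, Python scripts to look and compute and a tool call to move; the robot and the scene stay as the last step left them, time stands still between calls to the robot, and variables do not carry over. Pictures are saved under pics/ and viewed, and the job is handed in when it is done.

Besides the shell and the picture viewer there is one more tool, called after ">>>" in YAML: its name, and indented under it one key for each argument. move_arm: Moves the arm, as the interface text tells. Its arguments: {"type":"object","properties":{"plan":{"type":"array"},"grip_force":{"type":"number"}},"required":["plan"]}

```bash
ls; mkdir -p pics
python3 - <<'E'
from bench import r
import cv2,json
s=r.observe();print(s)
for n in("side","top","wrist"):
    c=r.get_calibration(n);print(n,c)
    cv2.imwrite(f"pics/{n}0.png",r.grab_frame(n))
E
```

```text
pics
{'clock': 0.0, 'q': array([ 1.09373841e+00,  5.28370638e-02,  1.40171248e+00,  1.91659536e-05,
        1.68860581e+00, -7.02963224e-02]), 'qd': array([-9.70533333e-04, -8.80672751e-04,  5.48391149e-04,  1.09183746e-03,
       -5.21033758e-05,  1.61350275e-04]), 'joint_torque': array([ 1.45777602e-03, -3.81661212e+01, -3.60188198e+01,  2.90790479e-05,
        6.07871683e-03, -4.03714182e-07]), 'eef_pos': array([207.5573472 , 481.93410498, 247.47843714]), 'ee_rot': array([[-9.18407706e-01,  3.95634611e-01, -7.34444683e-04],
       [ 3.95635272e-01,  9.18406679e-01, -1.37947588e-03],
       [ 1.28750501e-04, -1.55749350e-03, -9.99998779e-01]]), 'contact_force': array([ 0.40081917, -0.62743092,  0.00611637]), 'torque': array([ 0.01559146, -0.03164876, -0.01224822]), 'finger_gap': 85.51480674940522}
side {'camera_matrix': array([[403.66048091,   0.        , 322.60341407],
       [  0.        , 403.66048091, 204.41237836],
       [  0.        ,   0.        ,   1.        ]]), 'D': array([-0.02471171,  0.        ,  0.        ,  0.        ,  0.        ]), 'R': array([[ 0.95402805, -0.299
[... 447 characters left out ...]
 0.02496185, -0.99959246, -0.01384958],
       [-0.99435051, -0.02339643, -0.10353583],
       [ 0.1031696 ,  0.01635578, -0.9945293 ]]), 't': array([ -38.74286454,  553.32565776, 1499.26504259])}
wrist {'camera_matrix': array([[326.66409892,   0.        , 318.98623606],
       [  0.        , 326.66409892, 198.75569676],
       [  0.        ,   0.        ,   1.        ]]), 'D': array([-0.04486122,  0.        ,  0.        ,  0.        ,  0.        ]), 'R': array([[ 3.95747967e-01,  9.18358742e-01, -8.75829706e-04],
       [ 8.84565214e-01, -3.80928657e-01,  2.69142602e-01],
       [ 2.46835833e-01, -1.07287366e-01, -9.63099939e-01]]), 't': array([-524.81355759,  -33.34105986,  377.92164595])}
```

View pics/side0.png

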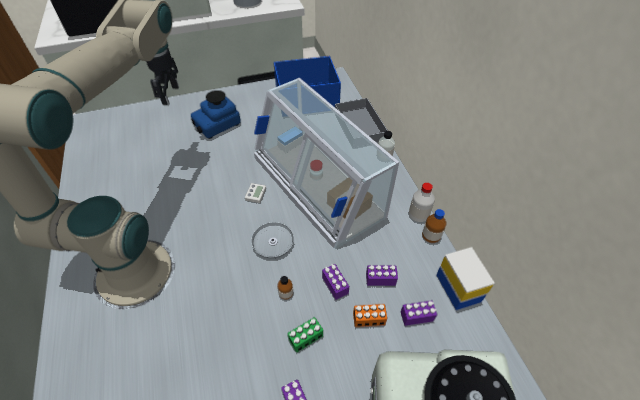

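View pics/top0.png

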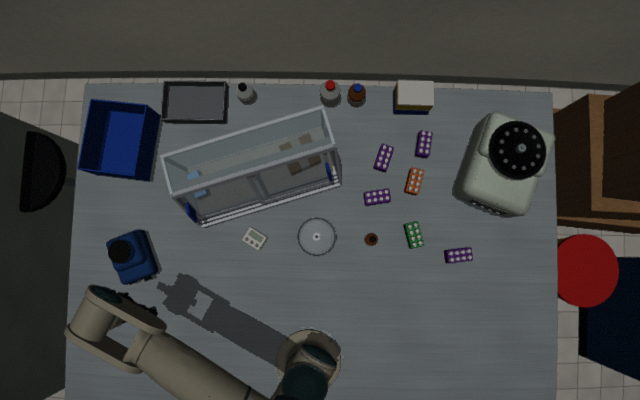

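View pics/wrist0.png

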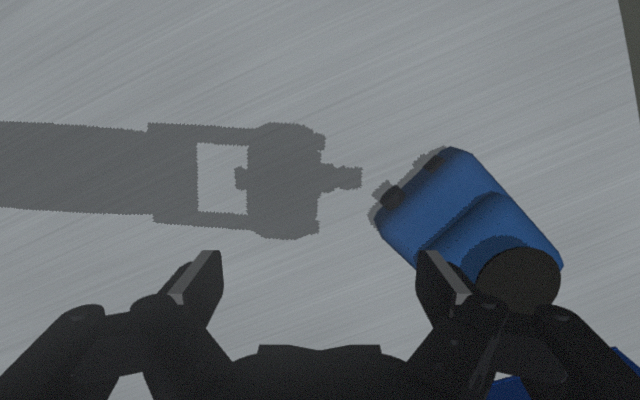

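Run:
```python
import cv2
t=cv2.imread("pics/top0.png");s=cv2.imread("pics/side0.png")
cv2.imwrite("pics/c1.png",cv2.resize(t[95:235,150:350],None,fx=4,fy=4,interpolation=cv2.INTER_CUBIC))
cv2.imwrite("pics/c2.png",cv2.resize(s[70:250,240:405],None,fx=3.3,fy=3.3,interpolation=cv2.INTER_CUBIC))
cv2.imwrite("pics/c3.png",cv2.resize(t[120:280,350:490],None,fx=3.7,fy=3.7,interpolation=cv2.INTER_CUBIC))
```

```text
(no output)
```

View pics/c1.png

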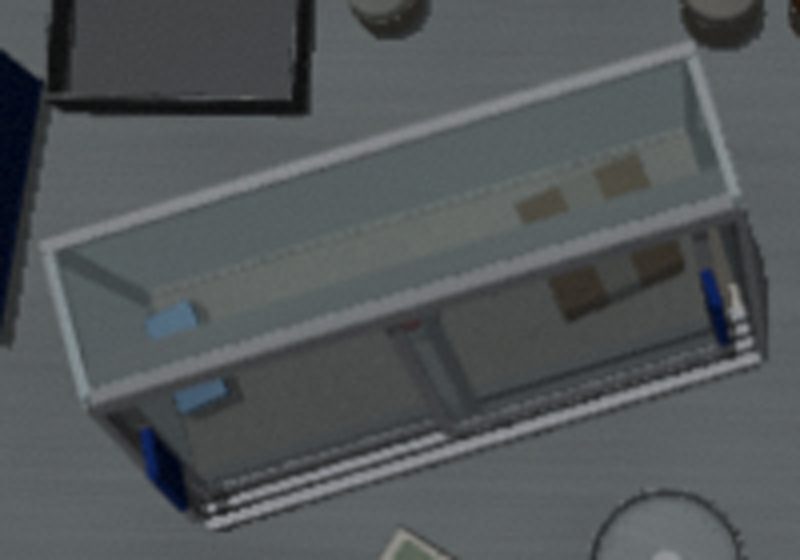

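View pics/c2.png

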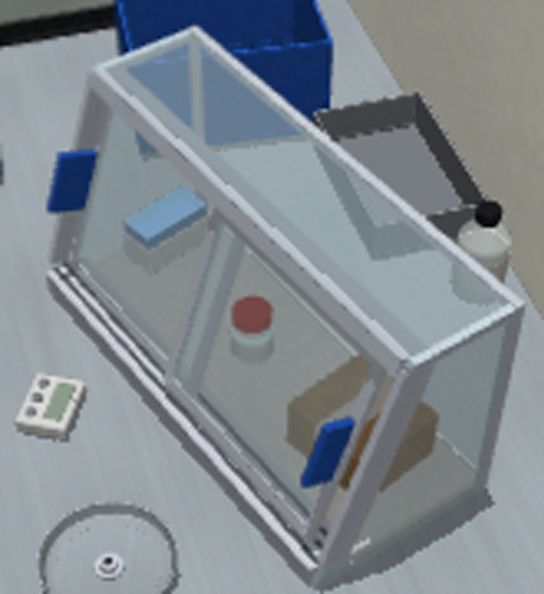

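View pics/c3.png

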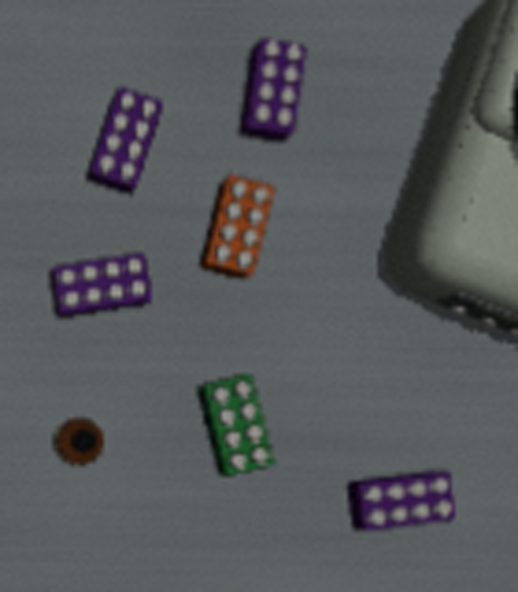

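```bash
cat > h.py <<'E'
import cv2,numpy as np
from bench import r
def cal(n):
    c=r.get_calibration(n);return c["camera_matrix"],c["D"],np.array(c["R"]),np.array(c["t"])
def ray(n,p,c=None):
    K,D,R,t=c or cal(n)
    u=cv2.undistortPoints(np.array([[p]],float),K,D)[0,0]
    d=R.T@np.array([u[0],u[1],1.]);return -R.T@t,d/np.linalg.norm(d)
def plane(n,p,z,c=None):
    o,d=ray(n,p,c);return o+d*(z-o[2])/d[2]
def tri(*obs):
    A=np.zeros((3,3));b=np.zeros(3);rs=[]
    for n,p in obs:
        o,d=ray(n,p);M=np.eye(3)-np.outer(d,d);A+=M;b+=M@o;rs.append((M,o))
    X=np.linalg.solve(A,b);return X,[round(float(np.linalg.norm(M@(X-o))),1) for M,o in rs]
def proj(n,X,c=None):
    K,D,R,t=c or cal(n)
    return cv2.projectPoints(np.array(X,float).reshape(-1,1,3),cv2.Rodrigues(R)[0],t,K,D)[0][:,0]
E
python3 - <<'E'
from h import *
np.set_printoptions(precision=1,suppress=True)
T=lambda x,y:("top",(150+(x+.5)/4-.5,95+(y+.5)/4-.5)); S=lambda x,y:("side",(240+(x+.5)/3.3-.5,70+(y+.5)/3.3-.5))
for nm,a,b in [("FL bot",T(207,526),S(50,284)),("FR bot",T(762,360),S(318,586)),("BL top",T(43,247),S(197,27)),("BR top",T(692,43),S(522,308)),("FLtop",T(92,406),S(95,68)),("FRtop",T(740,203),S(405,372)),("rpull",T(165,467),S(73,182)),("fpull",T(713,306),S(328,453))]:
    print(nm,*tri(a,b))
c=cv2.imread("pics/top0.png");hsv=cv2.cvtColor(c,cv2.COLOR_BGR2HSV)
for im,n in((c,"top"),(cv2.imread("pics/side0.png"),"side")):
    hsv=cv2.cvtColor(im,cv2.COLOR_BGR2HSV)
    m=cv2.inRange(hsv,(4,150,80),(16,255,255))
    k,l,st,ce=cv2.connectedComponentsWithStats(m)
    for i in range(1,k):
        if st[i,4]>40: print(n,st[i],ce[i])
E
```

```text
FL bot [439.2 377.3  -0.1] [0.7, 0.7]
FR bot [595.5 -94.    0.7] [2.0, 2.0]
BL top [635.  440.5 253.2] [2.0, 2.0]
BR top [794.2 -30.6 248.1] [1.0, 1.0]
FLtop [518.  394.7 258. ] [1.5, 1.5]
FRtop [674.8 -68.1 245.8] [1.9, 1.9]
rpull [480.4 374.8 138.4] [0.7, 0.7]
fpull [617.  -50.7 140.4] [0.3, 0.3]
top [406 168   8  24  47] [409.3 179.4]
top [410 169  10  24  64] [414.6 180.9]
side [ 30 148  25  31 127] [ 41.3 161.5]
side [427 214  19  18 218] [435.7 223.3]
side [278 280  14  13 110] [285.1 286.7]
side [354 305  33  22 366] [369.7 316.5]
```

Run:
```python
from h import *
from scipy.optimize import least_squares
np.set_printoptions(precision=1,suppress=True)
T=lambda x,y:("top",(150+(x+.5)/4-.5,95+(y+.5)/4-.5)); S=lambda x,y:("side",(240+(x+.5)/3.3-.5,70+(y+.5)/3.3-.5))
pts=[((0,250.5,0),T(207,526),S(50,284)),((0,-250.5,0),T(762,360),S(318,586)),((215,250.5,254),T(43,247),S(197,27)),((215,-250.5,254),T(692,43),S(522,308))]
def W(p,X):
    c,s=np.cos(p[2]),np.sin(p[2]);return np.array([p[0]+c*X[0]-s*X[1],p[1]+s*X[0]+c*X[1],X[2]])
C={n:cal(n) for n in("top","side")}
f=lambda p:np.concatenate([(proj(n,W(p,X),C[n])[0]-q) for X,*o in pts for n,q in o])
s=least_squares(f,[514,139,.32]);print(s.x,np.degrees(s.x[2]),s.fun)
# camera in tool
o=r.observe();K,D,R,t=cal("wrist");c=-R.T@t
E_=np.array(o["ee_rot"]);print("cam in tool",E_.T@(c-o["eef_pos"]),"cam z in tool",E_.T@R[2])
inv=lambda P:(lambda d:(np.cos(s.x[2])*d[0]+np.sin(s.x[2])*d[1],-np.sin(s.x[2])*d[0]+np.cos(s.x[2])*d[1],P[2]))(P-np.array([s.x[0],s.x[1],0]))
for P in ([480.4,374.8,138.4],[617,-50.7,140.4]): print("pull cab",np.array(inv(np.array(P))))
# tip box lid / jar cap: side view planes
print("lid centre side",np.array(inv(plane(*S(166,216),66))),"jar cap",np.array(inv(plane(*S(252,314),74))))
for q in [(124,228),(188,188),(207,207),(146,245)]: print(" lid corner",np.array(inv(plane(*S(*q),66))))
# orange rack
for n,im in(("top",cv2.imread("pics/top0.png")),("side",cv2.imread("pics/side0.png"))):
    hsv=cv2.cvtColor(im,cv2.COLOR_BGR2HSV);m=cv2.inRange(hsv,(4,120,60),(18,255,255))
    m=cv2.morphologyEx(m,cv2.MORPH_CLOSE,np.ones((7,7)))
    for c in cv2.findContours(m,0,2)[0]:
        if cv2.contourArea(c)>150:
            rc=cv2.minAreaRect(c);print(n,rc)
            b=cv2.boxPoints(rc);print(b,[plane(n,p,46) for p in b])
```

```text
[513.  139.2   0.3] 18.29355856311959 [-0.   1.6 -1.1  0.3  1.4  0.6 -1.3  1.8 -1.2 -1.9  0.1 -0.9  0.1 -0.8
  1.3 -1.6]
cam in tool [  69.5    0.2 -124.9] cam z in tool [-0.3  0.   1. ]
pull cab [ 43.  233.9 138.4]
pull cab [  39.1 -213.   140.4]
lid centre side [134.5 204.6  66. ] jar cap [120.1  18.9  74. ]
 lid corner [ 86.3 214.7  66. ]
 lid corner [180.4 230.2  66. ]
 lid corner [179.8 190.9  66. ]
 lid corner [ 91.3 177.5  66. ]
top ((598.5376586914062, 220.9358673095703), (81.41925811767578, 6.186266899108887), 3.814074993133545)
[[557.7 221.3]
 [558.1 215.1]
 [639.4 220.6]
 [639.  226.7]] [array([ 481.5, -829. ,   46. ]), array([ 502.3, -831. ,   46. ]), array([  488.8, -1133.4,    46. ]), array([  467.4, -1131. ,    46. ])]
top ((413.97064208984375, 180.61766052246094), (13.339458465576172, 24.981168746948242), 14.03624439239502)
[[404.5 191.1]
 [410.5 166.9]
 [423.5 170.1]
 [417.4 194.4]] [array([ 571.2, -306. ,   46. ]), array([ 653. , -325.9,   46. ]), array([ 643.2, -369.3,   46. ]), array([ 561.4, -349.1,   46. ])]
top ((613.8925170898438, 153.5023193359375), (118.0479
[... 666 characters left out ...]
28. ]
 [429.2 212.5]
 [447.1 219.7]
 [440.9 235.2]] [array([ 864. , -134.5,   46. ]), array([910. , -85.5,  46. ]), array([ 950.8, -127.9,   46. ]), array([ 904.2, -174.9,   46. ])]
side ((44.15997314453125, 163.28421020507812), (34.30953598022461, 43.415260314941406), 7.4958577156066895)
[[ 24.3 182.6]
 [ 30.  139.5]
 [ 64.  144. ]
 [ 58.3 187. ]] [array([-336.6,  432.9,   46. ]), array([-348.9,  662.6,   46. ]), array([-223.6,  597.5,   46. ]), array([-222.8,  376.5,   46. ])]
side ((18.5, 43.5), (37.0, 79.0), 0.0)
[[ 0. 83.]
 [ 0.  4.]
 [37.  4.]
 [37. 83.]] [array([-528.4, 1097.9,   46. ]), array([-677. , 1930.4,   46. ]), array([-476.3, 1860.9,   46. ]), array([-372.3, 1047. ,   46. ])]
```

```bash
cat >> h.py <<'E'
from scipy.spatial.transform import Rotation as Rn, Slerp
CO=np.array([513.,139.2,0]);YAW=18.35
def cw(p):return CO+Rn.from_euler('z',YAW,degrees=True).apply(p)
def wc(p):return Rn.from_euler('z',YAW,degrees=True).inv().apply(np.array(p)-CO)
def rot(yaw,lean):
    a,l=np.radians([yaw,lean]);f=np.array([np.cos(a),np.sin(a),0]);k=np.array([0,0,1.])
    z=np.sin(l)*f-np.cos(l)*k;y=np.array([-f[1],f[0],0]);return np.column_stack([np.cross(y,z),y,z])
def plan(P,R,N,p0=None,R0=None):
    o=r.observe();p0=np.array(o["eef_pos"]) if p0 is None else p0;R0=np.array(o["ee_rot"]) if R0 is None else R0
    sl=Slerp([0,1],Rn.from_matrix([R0,R]));p=p0;Rc=Rn.from_matrix(R0)
    for i in range(1,N+1):
        Rt=sl(i/N);pt=p0+(np.array(P)-p0)*i/N
        print([*np.round((Rc.inv()*Rt).as_rotvec(degrees=True),1),*np.round(Rc.inv().apply(pt-p)/1000,4)])
        p=pt;Rc=Rt
def st():
    o=r.observe();R=np.array(o["ee_rot"]);z=R[:,2]
    print("t%.2f"%o["clock"],"pos",np.round(o["eef_pos"],1),"cab",np.round(wc(o["eef_pos"]),1),"yaw(y-90) %.1f lean %.1f ytilt %.1f"%(np.degrees(np.arctan2(-R[0,1],R[1,1])),np.degrees(np.arccos(-z[2])),np.degrees(np.arcsin(R[2,1]))),"q",np.round(o["q"],2),"F",np.round(o["contact_force"],1),"gap %.1f"%o["finger_gap"])
E
python3 - <<'E'
from h import *
plan(cw([-60,330,230]),rot(YAW,40),8)
E
```

```text
[np.float64(-1.8), np.float64(-4.8), np.float64(-5.0), np.float64(-0.019), np.float64(0.0016), np.float64(0.0022)]
[np.float64(-1.8), np.float64(-4.8), np.float64(-5.0), np.float64(-0.0188), np.float64(-0.0002), np.float64(0.0038)]
[np.float64(-1.8), np.float64(-4.8), np.float64(-5.0), np.float64(-0.0183), np.float64(-0.0019), np.float64(0.0053)]
[np.float64(-1.8), np.float64(-4.8), np.float64(-5.0), np.float64(-0.0176), np.float64(-0.0037), np.float64(0.0067)]
[np.float64(-1.8), np.float64(-4.8), np.float64(-5.0), np.float64(-0.0166), np.float64(-0.0054), np.float64(0.008)]
[np.float64(-1.8), np.float64(-4.8), np.float64(-5.0), np.float64(-0.0153), np.float64(-0.0071), np.float64(0.0091)]
[np.float64(-1.8), np.float64(-4.8), np.float64(-5.0), np.float64(-0.0138), np.float64(-0.0086), np.float64(0.0101)]
[np.float64(-1.8), np.float64(-4.8), np.float64(-5.0), np.float64(-0.0121), np.float64(-0.0101), np.float64(0.0109)]
```

>>> move_arm:
  plan:
    - [-1.8,-4.8,-5,-0.019,0.0016,0.0022,0]
    - [-1.8,-4.8,-5,-0.019,0,0.004,0]
    - [-1.8,-4.8,-5,-0.018,-0.002,0.005,0]
    - [-1.8,-4.8,-5,-0.0175,-0.0035,0.0065,0]
    - [-1.8,-4.8,-5,-0.0165,-0.0055,0.008,0]
    - [-1.8,-4.8,-5,-0.015,-0.007,0.009,0]
    - [-1.8,-4.8,-5,-0.014,-0.0085,0.01,0]
    - [-1.8,-4.8,-5,-0.012,-0.01,0.011,0]
  grip_force: 30

```text
clock: 1.15
eef_pos: [351.9, 434.0, 231.0]
ee_rot: [[-0.722, -0.318, 0.614], [-0.246, 0.948, 0.202], [-0.646, -0.005, -0.763]]
contact_force: [0.2, 0.5, 0.5]
finger_gap: 0.4
```

Run:
```python
from h import *
st()
plan(cw([20,285,165]),rot(YAW,42),4)
```

```text
t1.15 pos [351.9 434.  231. ] cab [-60.1 330.6 231. ] yaw(y-90) 18.6 lean 40.3 ytilt -0.3 q [ 1.02 -0.2   1.8  -0.51  1.03 -0.72] F [0.2 0.5 0.5] gap 0.4
[np.float64(-0.0), np.float64(-0.4), np.float64(0.1), np.float64(-0.0045), np.float64(-0.0114), np.float64(0.0255)]
[np.float64(-0.0), np.float64(-0.4), np.float64(0.1), np.float64(-0.0044), np.float64(-0.0114), np.float64(0.0256)]
[np.float64(-0.0), np.float64(-0.4), np.float64(0.1), np.float64(-0.0042), np.float64(-0.0114), np.float64(0.0256)]
[np.float64(-0.0), np.float64(-0.4), np.float64(0.1), np.float64(-0.004), np.float64(-0.0114), np.float64(0.0256)]
```

>>> move_arm:
  plan:
    - [0,-0.4,0,-0.0045,-0.0114,0.0255,0]
    - [0,-0.4,0,-0.0045,-0.0114,0.0255,0]
    - [0,-0.4,0,-0.004,-0.0114,0.0255,0]
    - [0,-0.4,0,-0.004,-0.0114,0.0255,0]
    - [0,0,0,-0.006,0,0.0165,0]
    - [0,0,0,0,0,0,0]

```text
clock: 1.9
eef_pos: [456.4, 420.0, 155.6]
ee_rot: [[-0.709, -0.314, 0.632], [-0.238, 0.949, 0.205], [-0.664, -0.005, -0.748]]
contact_force: [-0.3, 1.0, 0.1]
finger_gap: -0.2
```

Run:
```python
from h import *
st()
cv2.imwrite("pics/w1.png",r.grab_frame("wrist"))
s=r.grab_frame("side");cv2.imwrite("pics/s1.png",cv2.resize(s[70:250,240:405],None,fx=3.3,fy=3.3,interpolation=cv2.INTER_CUBIC))
```

```text
t1.90 pos [456.4 420.  155.6] cab [ 34.7 284.3 155.6] yaw(y-90) 18.3 lean 41.6 ytilt -0.3 q [ 0.82  0.01  1.77 -0.49  0.76 -0.82] F [-0.3  1.   0.1] gap -0.2
```

View pics/w1.png

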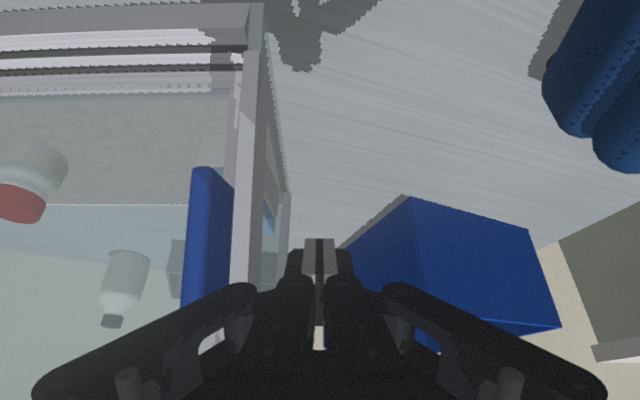

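View pics/s1.png

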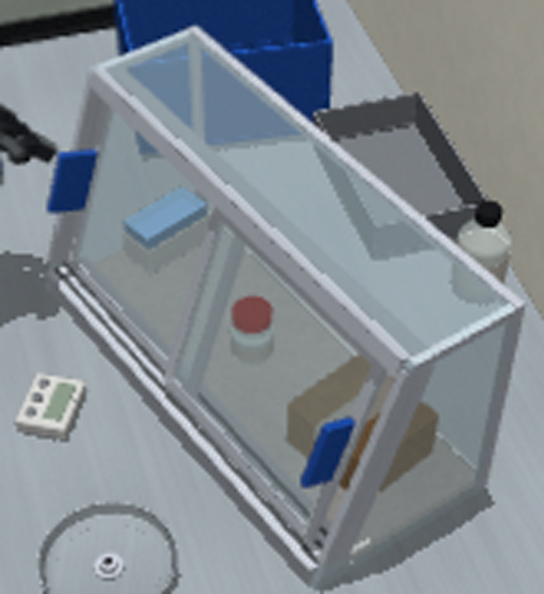

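>>> move_arm:
  plan:
    - [0,0,0,0,0,-0.007,0]
    - [0,0,0,0,-0.015,0,0]
    - [0,0,0,0,-0.015,0,0]
    - [0,0,0,0,-0.015,0,0]
    - [0,0,0,0,-0.015,0,0]
    - [0,0,0,0,-0.015,0,0]
    - [0,0,0,0,-0.01,0,0]
    - [0,0,0,0,0,0,0]

```text
clock: 3.0
eef_pos: [478.8, 337.6, 162.7]
ee_rot: [[-0.707, -0.314, 0.633], [-0.236, 0.949, 0.207], [-0.666, -0.004, -0.746]]
contact_force: [-0.1, 0.2, 0.7]
finger_gap: -0.2
```

Run:
```python
from h import *
st()
cv2.imwrite("pics/w2.png",r.grab_frame("wrist"))
s=r.grab_frame("side");cv2.imwrite("pics/s2.png",cv2.resize(s[70:250,240:405],None,fx=3.3,fy=3.3,interpolation=cv2.INTER_CUBIC))
```

```text
t3.00 pos [478.8 337.6 162.7] cab [ 30.  199.1 162.7] yaw(y-90) 18.3 lean 41.8 ytilt -0.2 q [ 0.65 -0.14  1.89 -0.34  0.71 -1.06] F [-0.1  0.2  0.7] gap -0.2
```

View pics/w2.png

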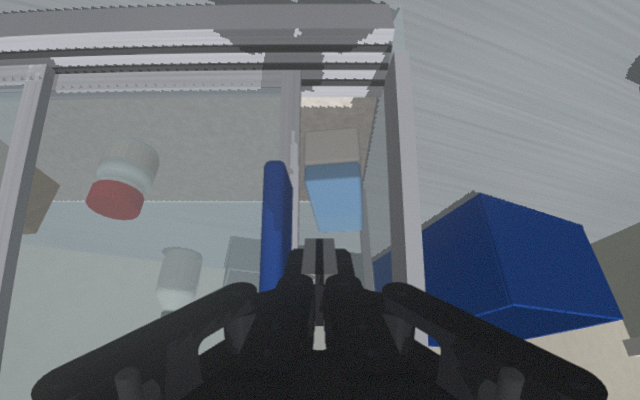

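View pics/s2.png

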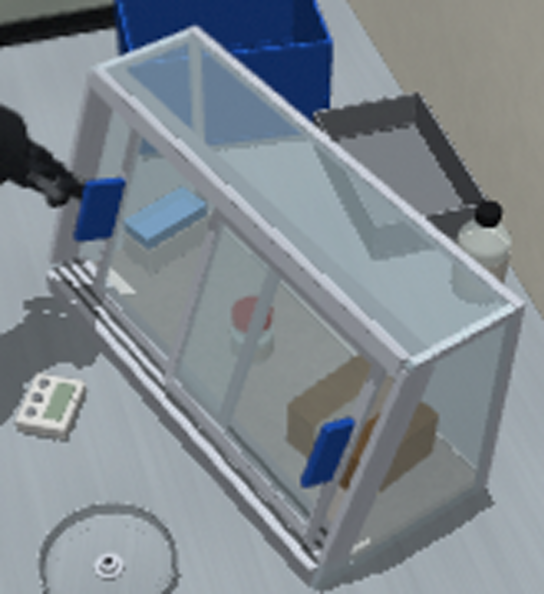

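>>> move_arm:
  plan:
    - [0,0,0,0,-0.015,0.001,0]
    - [0,0,0,0,-0.018,0.001,0]
    - [0,0,0,0,-0.018,0.001,0]
    - [0,0,0,0,-0.018,0.001,0]
    - [0,0,0,0,-0.018,0.001,0]
    - [0,0,0,0,-0.018,0,0]
    - [0,0,0,0,-0.018,0,0]
    - [0,0,0,0,-0.012,0,0]

```text
clock: 4.1
eef_pos: [524.3, 211.4, 159.3]
ee_rot: [[-0.707, -0.316, 0.633], [-0.238, 0.949, 0.208], [-0.666, -0.003, -0.746]]
contact_force: [0.4, 1.4, -0.0]
finger_gap: -0.1
```

Run:
```python
from h import *
st()
```

```text
t4.10 pos [524.3 211.4 159.3] cab [ 33.5  64.9 159.3] yaw(y-90) 18.4 lean 41.8 ytilt -0.2 q [ 0.32 -0.23  1.98 -0.    0.66 -1.57] F [ 0.4  1.4 -0. ] gap -0.1
```

Now gently to the stop.

>>> move_arm:
  plan:
    - [0,0,0,0,-0.01,0,0]
    - [0,0,0,0,-0.008,0,0]
    - [0,0,0,0,-0.006,0,0]
    - [0,0,0,0,-0.004,0,0]
    - [0,0,0,0,-0.002,0,0]
    - [0,0,0,0,0,0,0]

```text
clock: 4.85
eef_pos: [533.8, 182.7, 159.3]
ee_rot: [[-0.707, -0.315, 0.633], [-0.237, 0.949, 0.207], [-0.666, -0.004, -0.746]]
contact_force: [0.3, 0.0, -0.7]
finger_gap: -0.1
```

Run:
```python
from h import *
st()
cv2.imwrite("pics/w3.png",r.grab_frame("wrist"))
```

```text
t4.85 pos [533.8 182.7 159.3] cab [ 33.4  34.8 159.3] yaw(y-90) 18.4 lean 41.7 ytilt -0.2 q [ 0.24 -0.23  1.99  0.08  0.66 -1.7 ] F [ 0.3  0.  -0.7] gap -0.1
```

View pics/w3.png

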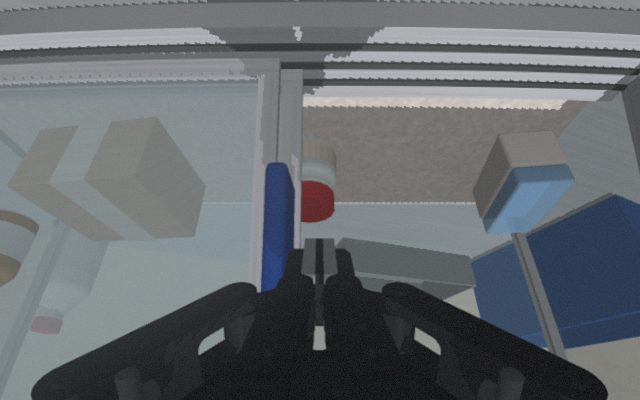

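>>> move_arm:
  plan:
    - [0,0,0,0,-0.002,0,0]
    - [0,0,0,0,-0.002,0,0]
    - [0,0,0,0,-0.002,0,0]
    - [0,0,0,0,0,0,0]

```text
clock: 5.4
eef_pos: [534.4, 180.6, 159.4]
ee_rot: [[-0.708, -0.319, 0.63], [-0.237, 0.948, 0.214], [-0.666, 0.002, -0.746]]
contact_force: [-7.3, 23.0, 1.6]
finger_gap: -0.1
```

Run:
```python
from h import *
st()
```

```text
t5.40 pos [534.4 180.6 159.4] cab [ 33.3  32.5 159.4] yaw(y-90) 18.6 lean 41.7 ytilt 0.1 q [ 0.23 -0.23  1.99  0.1   0.67 -1.72] F [-7.3 23.   1.6] gap -0.1
```

>>> move_arm:
  plan:
    - [0,0,0,0,0.008,0,0]
    - [0,0,0,0,0.006,-0.01,0]
    - [0,0,0,0,0.025,-0.03,0]
    - [0,0,0,0,0.03,-0.03,0]
    - [0,0,0,0,0.0,0,0]

```text
clock: 6.02
eef_pos: [469.1, 229.4, 214.5]
ee_rot: [[-0.704, -0.317, 0.636], [-0.238, 0.948, 0.21], [-0.67, -0.003, -0.743]]
contact_force: [-0.1, 0.2, -0.5]
finger_gap: -0.3
```

Run:
```python
from h import *
st()
import pickle
c=cal("wrist");cv2.imwrite("pics/w4.png",r.grab_frame("wrist"));pickle.dump(c,open("w4.pkl","wb"))
cv2.imwrite("pics/t4.png",r.grab_frame("top"))
plan([480,-280,220],rot(-13.7,40),8)
```

```text
t6.03 pos [469.1 229.4 214.5] cab [-13.3  99.4 214.5] yaw(y-90) 18.5 lean 42.0 ytilt -0.2 q [ 0.42 -0.43  2.02 -0.09  0.82 -1.44] F [-0.1  0.2 -0.5] gap -0.3
[np.float64(2.6), np.float64(0.2), np.float64(3.1), np.float64(0.0135), np.float64(-0.0607), np.float64(-0.0131)]
[np.float64(2.6), np.float64(0.2), np.float64(3.1), np.float64(0.0102), np.float64(-0.0618), np.float64(-0.0103)]
[np.float64(2.6), np.float64(0.2), np.float64(3.1), np.float64(0.007), np.float64(-0.0627), np.float64(-0.0074)]
[np.float64(2.6), np.float64(0.2), np.float64(3.1), np.float64(0.0036), np.float64(-0.0633), np.float64(-0.0045)]
[np.float64(2.6), np.float64(0.2), np.float64(3.1), np.float64(0.0003), np.float64(-0.0635), np.float64(-0.0017)]
[np.float64(2.6), np.float64(0.2), np.float64(3.1), np.float64(-0.0031), np.float64(-0.0634), np.float64(0.0012)]
[np.float64(2.6), np.float64(0.2), np.float64(3.1), np.float64(-0.0065), np.float64(-0.0631), np.float64(0.0041)]
[np.float64(2.6), np.float64(0.2), np.float64(3.1), np.float64(-0.0098), np.float64(-0.0624), np.float64(0.0069)]
```

View pics/w4.png

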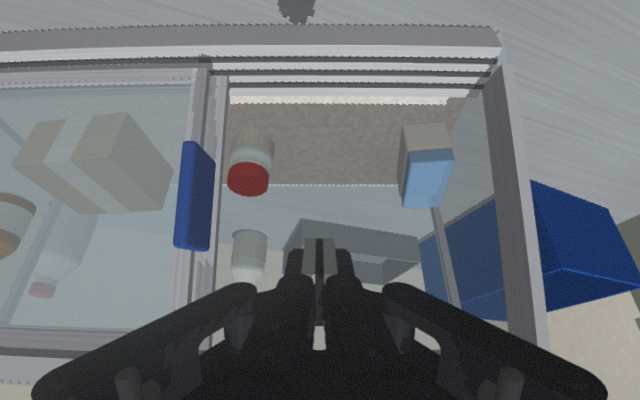

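Run:
```python
from h import *
import pickle
c=pickle.load(open("w4.pkl","rb"));np.set_printoptions(precision=1,suppress=True)
w=cv2.imread("pics/w4.png");cv2.imwrite("pics/w4c.png",cv2.resize(w[10:220,170:520],None,fx=2.2,fy=2.2,interpolation=cv2.INTER_CUBIC))
f=lambda p,z:wc(plane("wrist",p,z,c))
print("sill front edge",f((500,27),0),f((300,30),0),f((100,33),0))
print("cap",f((248,179),74),f((228,179),74),f((270,179),74))
for p in[(412,150),(453,152),(445,206),(400,206)]:print("lid",f(p,66))
hsv=cv2.cvtColor(w,cv2.COLOR_BGR2HSV);m=cv2.inRange(hsv,(0,120,60),(8,255,255))|cv2.inRange(hsv,(172,120,60),(180,255,255))
print(cv2.minEnclosingCircle(max(cv2.findContours(m,0,2)[0],key=cv2.contourArea)))
```

```text
sill front edge [ -2.9 249.8   0. ] [ 2.5 84.1  0. ] [  2.6 -85.7   0. ]
cap [111.4  30.6  74. ] [111.5  10.8  74. ] [111.3  52.3  74. ]
lid [ 76.6 184.6  66. ]
lid [ 79.  223.1  66. ]
lid [174.9 247.3  66. ]
lid [175.1 194.5  66. ]
((247.5, 179.5), 20.408430099487305)
```

View pics/w4c.png

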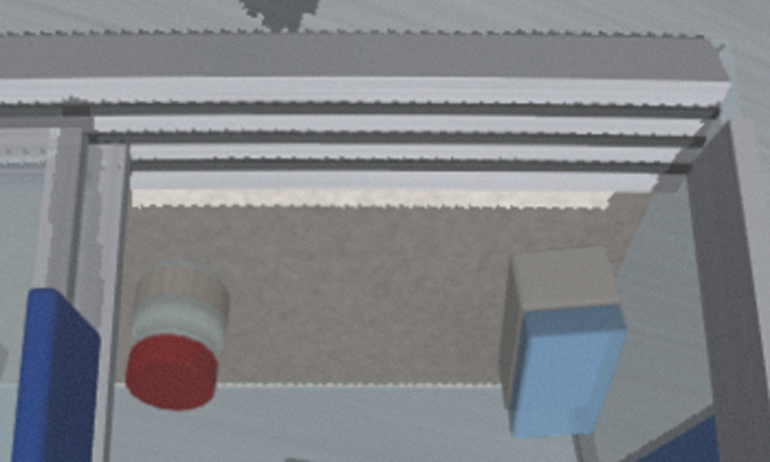

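>>> move_arm:
  plan:
    - [2.6,0.2,3.1,0.0135,-0.06,-0.013,0]
    - [2.6,0.2,3.1,0.01,-0.061,-0.01,0]
    - [2.6,0.2,3.1,0.007,-0.062,-0.0075,0.5]
    - [2.6,0.2,3.1,0.0035,-0.0625,-0.0045,0.8]
    - [2.6,0.2,3.1,0,-0.0625,-0.0015,1]
    - [2.6,0.2,3.1,-0.003,-0.0625,0.001,1]
    - [2.6,0.2,3.1,-0.0065,-0.0625,0.004,1]
    - [2.6,0.2,3.1,-0.01,-0.0625,0.007,1]

```text
clock: 7.12
eef_pos: [477.7, -275.1, 217.5]
ee_rot: [[-0.742, 0.247, 0.624], [0.193, 0.969, -0.154], [-0.643, 0.006, -0.766]]
contact_force: [0.5, 0.4, 0.8]
finger_gap: 85.5
```

Run:
```python
from h import *
import pickle
c=pickle.load(open("w4.pkl","rb"));np.set_printoptions(precision=1,suppress=True)
f=lambda p,z:wc(plane("wrist",p,z,c))
print("base front",f((404,124.5),12),f((446,122.7),12))
for p in[(408.6,160),(454,159),(438,207.7),(402.7,208.6)]:print("lid",f(p,66))
print("jar base left/right edges ~",f((170+135/2.2,10+300/2.2),22),f((170+229/2.2,10+300/2.2),22))
st()
c=cal("wrist");w=r.grab_frame("wrist");cv2.imwrite("pics/w5.png",w);pickle.dump(c,open("w5.pkl","wb"))
hsv=cv2.cvtColor(w,cv2.COLOR_BGR2HSV);m=cv2.inRange(hsv,(4,130,60),(18,255,255));m=cv2.morphologyEx(m,cv2.MORPH_CLOSE,np.ones((9,9)))
for k in cv2.findContours(m,0,2)[0]:
    if cv2.contourArea(k)>500:
        rc=cv2.minAreaRect(k);print(rc,[plane("wrist",p,46,c) for p in cv2.boxPoints(rc)]);print(cv2.approxPolyDP(cv2.convexHull(k),4,True)[:,0])
```

```text
base front [ 98.4 189.7  12. ] [ 95.2 233.4  12. ]
lid [ 91.  184.8  66. ]
lid [ 89.  227.6  66. ]
lid [178.8 240.3  66. ]
lid [181. 199.  66.]
jar base left/right edges ~ [122.5   4.   22. ] [122.4  51.   22. ]
t7.12 pos [ 477.7 -275.1  217.5] cab [-163.9 -382.1  217.5] yaw(y-90) -14.3 lean 40.0 ytilt 0.4 q [-0.7 -0.3  1.9  0.4  0.9 -2.2] F [0.5 0.4 0.8] gap 85.5
((288.7253723144531, 154.58424377441406), (78.2796630859375, 43.00754928588867), 87.87889862060547) [array([ 526.6, -334.5,   46. ]), array([ 534.6, -297.2,   46. ]), array([ 649.8, -326.2,   46. ]), array([ 639.9, -376.3,   46. ])]
[[307 116]
 [311 191]
 [277 193]
 [267 149]
 [270 118]]
```

View pics/w5.png

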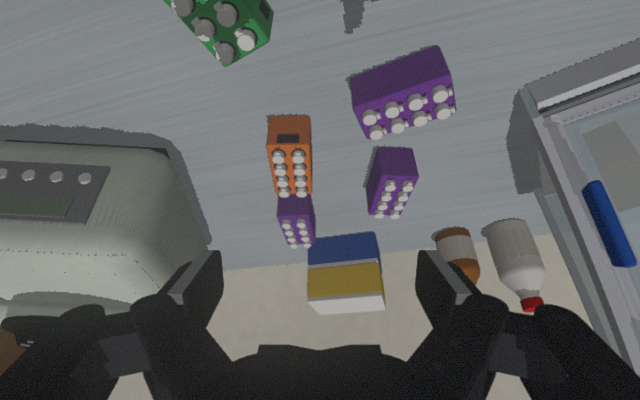

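Run:
```python
from h import *
import pickle
np.set_printoptions(precision=1,suppress=True)
c=pickle.load(open("w5.pkl","rb"))
w=cv2.imread("pics/w5.png");cv2.imwrite("pics/w5c.png",cv2.resize(w[100:210,240:340],None,fx=5,fy=5,interpolation=cv2.INTER_CUBIC))
for p,z in [((267,149),46),((310,148),46),((277,193),46),((311,191),46),((269,117),0),((307,116),0)]:print(p,plane("wrist",p,z,c))
t=cv2.imread("pics/t4.png");cv2.imwrite("pics/t4c.png",cv2.resize(t[150:210,385:440],None,fx=9,fy=9,interpolation=cv2.INTER_CUBIC))
```

```text
(267, 149) [ 566.2 -349.1   46. ]
(310, 148) [ 575.7 -307.6   46. ]
(277, 193) [ 639.6 -365.7   46. ]
(311, 191) [ 645.9 -325.9   46. ]
(269, 117) [ 565.4 -350.6    0. ]
(307, 116) [ 574.4 -310.9    0. ]
```

View pics/w5c.png

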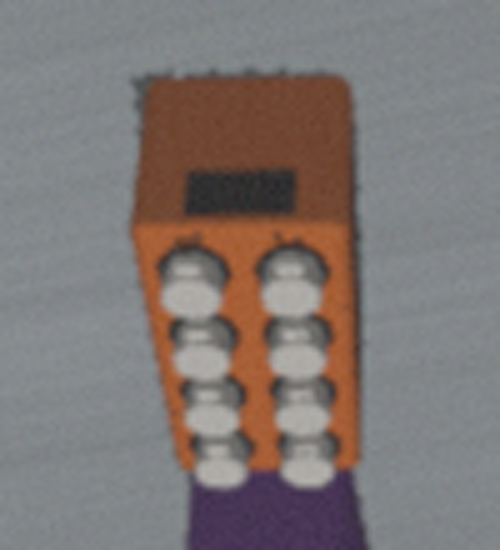

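View pics/t4c.png

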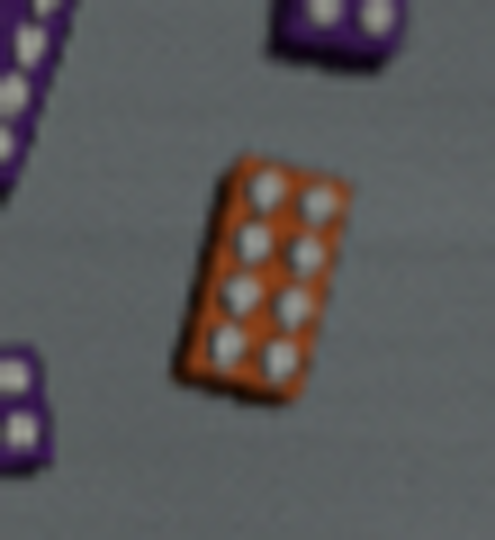

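Run:
```python
from h import *
plan([552.7,-325.2,100],rot(-13.3,40),5)
```

```text
[np.float64(-0.1), np.float64(-0.0), np.float64(-0.2), np.float64(0.0021), np.float64(-0.005), np.float64(0.0288)]
[np.float64(-0.1), np.float64(-0.0), np.float64(-0.2), np.float64(0.0022), np.float64(-0.005), np.float64(0.0288)]
[np.float64(-0.1), np.float64(-0.0), np.float64(-0.2), np.float64(0.0022), np.float64(-0.0051), np.float64(0.0288)]
[np.float64(-0.1), np.float64(-0.0), np.float64(-0.2), np.float64(0.0022), np.float64(-0.0051), np.float64(0.0287)]
[np.float64(-0.1), np.float64(-0.0), np.float64(-0.2), np.float64(0.0022), np.float64(-0.0052), np.float64(0.0287)]
```

>>> move_arm:
  plan:
    - [-0.1,0,-0.2,0.002,-0.005,0.0288,1]
    - [-0.1,0,-0.2,0.002,-0.005,0.0288,1]
    - [-0.1,0,-0.2,0.002,-0.005,0.0288,1]
    - [-0.1,0,-0.2,0.002,-0.005,0.0288,1]
    - [-0.1,0,-0.2,0.002,-0.005,0.0288,1]
    - [0,0,0,0,0,0,1]

```text
clock: 7.92
eef_pos: [554.3, -315.7, 97.8]
ee_rot: [[-0.749, 0.225, 0.623], [0.175, 0.974, -0.141], [-0.639, 0.004, -0.769]]
contact_force: [-0.8, 1.2, 0.1]
finger_gap: 85.4
```

Run:
```python
from h import *
st()
w=r.grab_frame("wrist");cv2.imwrite("pics/w6.png",w)
plan([609,-338.5,31],rot(-13.3,40),5)
```

```text
t7.92 pos [ 554.3 -315.7   97.8] cab [-104.  -444.8   97.8] yaw(y-90) -13.0 lean 39.7 ytilt 0.2 q [-0.7   0.11  1.78  0.49  0.67 -2.33] F [-0.8  1.2  0.1] gap 85.4
[np.float64(0.1), np.float64(-0.0), np.float64(0.0), np.float64(-0.0001), np.float64(-0.002), np.float64(0.018)]
[np.float64(0.1), np.float64(-0.0), np.float64(0.0), np.float64(-0.0001), np.float64(-0.002), np.float64(0.018)]
[np.float64(0.1), np.float64(-0.0), np.float64(0.0), np.float64(-0.0001), np.float64(-0.002), np.float64(0.018)]
[np.float64(0.1), np.float64(-0.0), np.float64(0.0), np.float64(-0.0001), np.float64(-0.002), np.float64(0.018)]
[np.float64(0.1), np.float64(-0.0), np.float64(0.0), np.float64(-0.0001), np.float64(-0.0019), np.float64(0.018)]
```

View pics/w6.png

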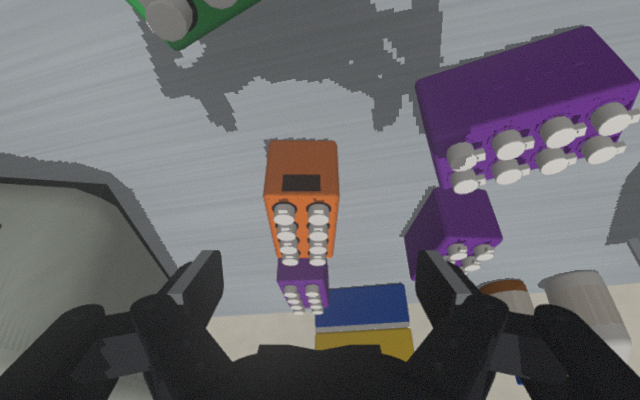

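>>> move_arm:
  plan:
    - [0.1,0,0,0,-0.005,0,0.8]
    - [0.1,0,0,0,-0.005,0.01,0.8]
    - [0.1,0,0,0,0,0.02,0.8]
    - [0.1,0,0,0,0,0.02,0.8]
    - [0,0,0,0,0,0.02,0.8]
    - [0,0,0,0,0,0.015,0.8]
    - [0,0,0,0,0,0.004,0.8]
    - [0,0,0,0,0,0,0.8]

```text
clock: 8.98
eef_pos: [609.3, -338.5, 33.9]
ee_rot: [[-0.746, 0.228, 0.626], [0.172, 0.974, -0.15], [-0.644, -0.004, -0.765]]
contact_force: [-0.6, 0.6, 0.1]
finger_gap: 68.3
```

Run:
```python
from h import *
st()
w=r.grab_frame("wrist");cv2.imwrite("pics/w7.png",w)
```

```text
t8.97 pos [ 609.3 -338.5   33.9] cab [ -59.  -483.7   33.9] yaw(y-90) -13.2 lean 40.1 ytilt -0.2 q [-0.66  0.36  1.63  0.53  0.56 -2.37] F [-0.6  0.6  0.1] gap 68.3
```

View pics/w7.png

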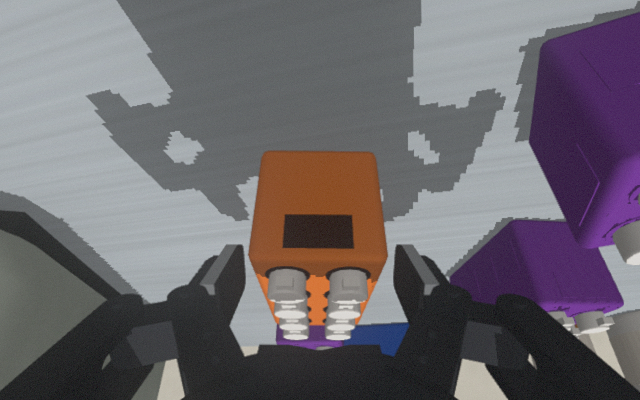

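>>> move_arm:
  plan:
    - [0,0,0,0,0,0,0.4]
    - [0,0,0,0,0,0,0.3]
    - [0,0,0,0,0,0,0.3]
    - [0,0,0,0,0,0,0.3]
  grip_force: 45

```text
clock: 9.52
eef_pos: [609.5, -338.7, 34.7]
ee_rot: [[-0.745, 0.228, 0.627], [0.171, 0.974, -0.15], [-0.645, -0.005, -0.764]]
contact_force: [-3.2, 1.7, 5.7]
finger_gap: 43.2
```

Run:
```python
from h import *
st()
o=r.observe();up=o["ee_rot"].T@np.array([0,0,1]);print(up)
```

```text
t9.53 pos [ 609.5 -338.7   34.7] cab [ -58.9 -484.    34.7] yaw(y-90) -13.2 lean 40.1 ytilt -0.3 q [-0.66  0.36  1.63  0.53  0.56 -2.37] F [-3.2  1.7  5.7] gap 43.2
[-0.64465799 -0.00461204 -0.76445719]
```

Run:
```python
from h import *
np.set_printoptions(legacy='1.25')
o=r.observe();p=o["eef_pos"]
a=p+[0,0,30];b=np.array([500.,-300,155])
print("lift");plan(a,rot(-13.2,40),2)
print("via");plan(b,rot(-13.2,40),6,a,rot(-13.2,40))
c=cw([-75,116,140]);print(c)
print("c");plan(c,rot(YAW,40),14,b,rot(-13.2,40))
```

```text
lift
[-0.1, 0.1, 0.1, -0.0097, -0.0001, -0.0115]
[-0.1, 0.1, 0.1, -0.0097, -0.0, -0.0115]
via
[0.0, 0.0, 0.0, 0.0051, 0.0021, -0.0239]
[0.0, 0.0, 0.0, 0.0051, 0.0021, -0.0239]
[0.0, 0.0, 0.0, 0.0051, 0.0021, -0.0239]
[0.0, 0.0, 0.0, 0.0051, 0.0021, -0.0239]
[0.0, 0.0, 0.0, 0.0051, 0.0021, -0.0239]
[0.0, 0.0, 0.0, 0.0051, 0.0021, -0.0239]
[405.29444655 225.68996333 140.        ]
c
[-1.4, -0.0, -1.7, 0.0123, 0.035, -0.0089]
[-1.4, -0.0, -1.7, 0.0112, 0.0356, -0.008]
[-1.4, 0.0, -1.7, 0.0102, 0.0361, -0.0071]
[-1.4, -0.0, -1.7, 0.0091, 0.0366, -0.0062]
[-1.4, -0.0, -1.7, 0.008, 0.037, -0.0053]
[-1.4, 0.0, -1.7, 0.0068, 0.0373, -0.0043]
[-1.4, -0.0, -1.7, 0.0057, 0.0376, -0.0034]
[-1.4, 0.0, -1.7, 0.0046, 0.0378, -0.0024]
[-1.4, -0.0, -1.7, 0.0034, 0.038, -0.0015]
[-1.4, 0.0, -1.7, 0.0023, 0.0381, -0.0005]
[-1.4, -0.0, -1.7, 0.0011, 0.0381, 0.0004]
[-1.4, -0.0, -1.7, -0.0, 0.0381, 0.0014]
[-1.4, -0.0, -1.7, -0.0012, 0.0381, 0.0024]
[-1.4, -0.0, -1.7, -0.0023, 0.038, 0.0033]
```

>>> move_arm:
  plan:
    - [0,0,0,-0.01,0,-0.0115,0.3]
    - [0,0,0,-0.0095,0,-0.0115,0.3]
    - [0,0,0,0.005,0.002,-0.024,0.3]
    - [0,0,0,0.005,0.002,-0.024,0.3]
    - [0,0,0,0.005,0.002,-0.024,0.3]
    - [0,0,0,0.005,0.002,-0.024,0.3]
    - [0,0,0,0.005,0.002,-0.024,0.3]
    - [0,0,0,0.005,0.002,-0.024,0.3]

```text
clock: 10.52
eef_pos: [499.0, -299.6, 156.2]
ee_rot: [[-0.746, 0.228, 0.626], [0.171, 0.974, -0.15], [-0.644, -0.005, -0.765]]
contact_force: [0.3, -0.6, -1.3]
finger_gap: 43.4
```

Run:
```python
from h import *
st()
w=r.grab_frame("wrist");cv2.imwrite("pics/w8.png",w)
```

```text
t10.53 pos [ 499.  -299.6  156.2] cab [-151.5 -412.1  156.2] yaw(y-90) -13.2 lean 40.1 ytilt -0.3 q [-0.75 -0.13  1.89  0.46  0.8  -2.31] F [ 0.3 -0.6 -1.3] gap 43.4
```

View pics/w8.png

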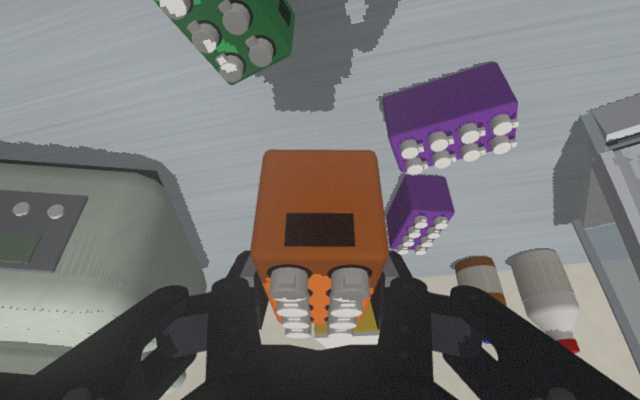

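>>> move_arm:
  plan:
    - [-1.4,0,-1.7,0.0123,0.035,-0.009,0.3]
    - [-1.4,0,-1.7,0.011,0.0355,-0.008,0.3]
    - [-1.4,0,-1.7,0.01,0.036,-0.007,0.3]
    - [-1.4,0,-1.7,0.009,0.0365,-0.006,0.3]
    - [-1.4,0,-1.7,0.008,0.037,-0.0055,0.3]
    - [-1.4,0,-1.7,0.007,0.0375,-0.0045,0.3]
    - [-1.4,0,-1.7,0.0055,0.0375,-0.0035,0.3]

```text
clock: 11.45
eef_pos: [452.7, -36.1, 146.9]
ee_rot: [[-0.765, -0.04, 0.643], [-0.035, 0.999, 0.02], [-0.643, -0.007, -0.766]]
contact_force: [-0.3, 0.2, -2.4]
finger_gap: 43.5
```

>>> move_arm:
  plan:
    - [-1.4,0,-1.7,0.0045,0.038,-0.0025,0.3]
    - [-1.4,0,-1.7,0.0035,0.038,-0.0015,0.3]
    - [-1.4,0,-1.7,0.0025,0.038,-0.0005,0.3]
    - [-1.4,0,-1.7,0.001,0.038,0.0005,0.3]
    - [-1.4,0,-1.7,0,0.038,0.0015,0.3]
    - [-1.4,0,-1.7,-0.001,0.038,0.0025,0.3]
    - [-1.4,0,-1.7,-0.0025,0.038,0.0035,0.3]
    - [0,0,0,0,0,0,0.3]

```text
clock: 12.45
eef_pos: [407.5, 227.9, 136.8]
ee_rot: [[-0.729, -0.307, 0.612], [-0.241, 0.952, 0.19], [-0.641, -0.009, -0.767]]
contact_force: [0.4, 0.4, -2.5]
finger_gap: 43.4
```

Run:
```python
from h import *
import pickle
np.set_printoptions(legacy='1.25')
st()
c=cal("wrist");w=r.grab_frame("wrist");cv2.imwrite("pics/w9.png",w);pickle.dump(c,open("w9.pkl","wb"))
```

```text
t12.45 pos [407.5 227.9 136.8] cab [-72.2 117.4 136.8] yaw(y-90) 17.9 lean 39.9 ytilt -0.5 q [ 0.5  -0.52  2.23 -0.19  0.76 -1.29] F [ 0.4  0.4 -2.5] gap 43.4
```

View pics/w9.png

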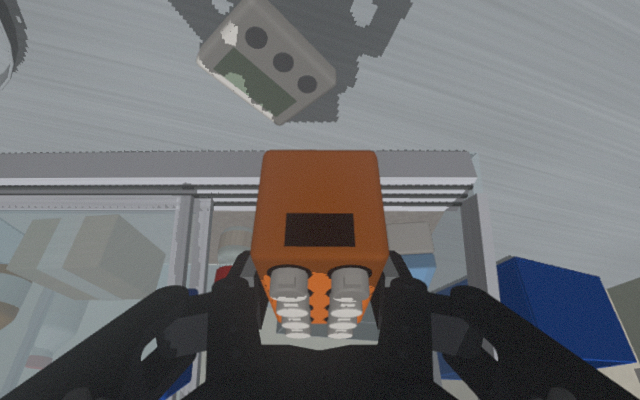

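Run:
```python
from h import *
np.set_printoptions(legacy='1.25')
R=rot(YAW,40)
plan(cw([0,117,95]),R,4)
plan(cw([118,117,92]),R,7,cw([0,117,95]),R)
```

```text
[-0.2, -0.0, -0.0, -0.0072, 0.0005, 0.0196]
[-0.2, -0.0, -0.0, -0.0072, 0.0004, 0.0196]
[-0.2, -0.0, -0.0, -0.0072, 0.0003, 0.0196]
[-0.2, -0.0, -0.0, -0.0072, 0.0003, 0.0196]
[0.0, 0.0, 0.0, -0.0126, 0.0, 0.0112]
[0.0, 0.0, 0.0, -0.0126, 0.0, 0.0112]
[0.0, 0.0, 0.0, -0.0126, 0.0, 0.0112]
[0.0, 0.0, 0.0, -0.0126, -0.0, 0.0112]
[0.0, 0.0, 0.0, -0.0126, 0.0, 0.0112]
[0.0, 0.0, 0.0, -0.0126, 0.0, 0.0112]
[0.0, 0.0, 0.0, -0.0126, 0.0, 0.0112]
```

>>> move_arm:
  plan:
    - [-0.2,0,0,-0.007,0.0005,0.0195,0.3]
    - [-0.2,0,0,-0.007,0.0005,0.0195,0.3]
    - [-0.2,0,0,-0.007,0.0005,0.0195,0.3]
    - [-0.2,0,0,-0.007,0,0.0195,0.3]
    - [0,0,0,-0.0125,0,0.011,0.3]
    - [0,0,0,-0.0125,0,0.011,0.3]
    - [0,0,0,0,0,0,0.3]

```text
clock: 13.38
eef_pos: [508.3, 258.4, 94.0]
ee_rot: [[-0.73, -0.31, 0.609], [-0.237, 0.951, 0.2], [-0.641, 0.002, -0.767]]
contact_force: [-0.5, -0.5, -2.0]
finger_gap: 43.3
```

Run:
```python
from h import *
np.set_printoptions(legacy='1.25')
st()
cv2.imwrite("pics/w10.png",r.grab_frame("wrist"))
s=r.grab_frame("side");cv2.imwrite("pics/s10.png",cv2.resize(s[70:250,240:405],None,fx=3.3,fy=3.3,interpolation=cv2.INTER_CUBIC))
R=rot(YAW,40)
plan(cw([118,117,92]),R,5)
```

```text
t13.38 pos [508.3 258.4  94. ] cab [ 33.1 114.7  94. ] yaw(y-90) 18.1 lean 39.9 ytilt 0.1 q [ 0.44 -0.09  1.99 -0.15  0.55 -1.34] F [-0.5 -0.5 -2. ] gap 43.3
[-0.0, -0.0, -0.1, -0.013, 0.0004, 0.0112]
[-0.0, -0.0, -0.1, -0.013, 0.0004, 0.0112]
[-0.0, -0.0, -0.1, -0.013, 0.0004, 0.0113]
[-0.0, -0.0, -0.1, -0.013, 0.0004, 0.0113]
[-0.0, -0.0, -0.1, -0.013, 0.0004, 0.0113]
```

View pics/w10.png

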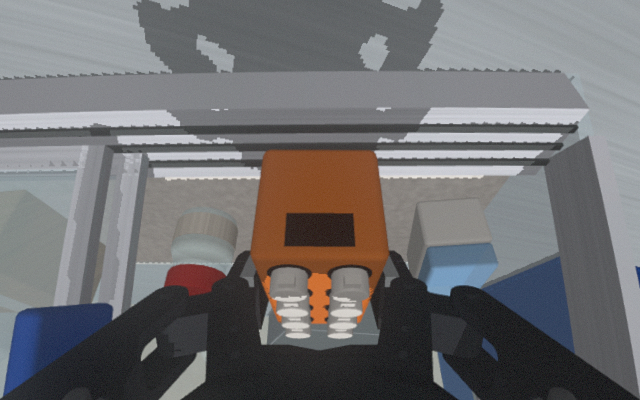

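View pics/s10.png

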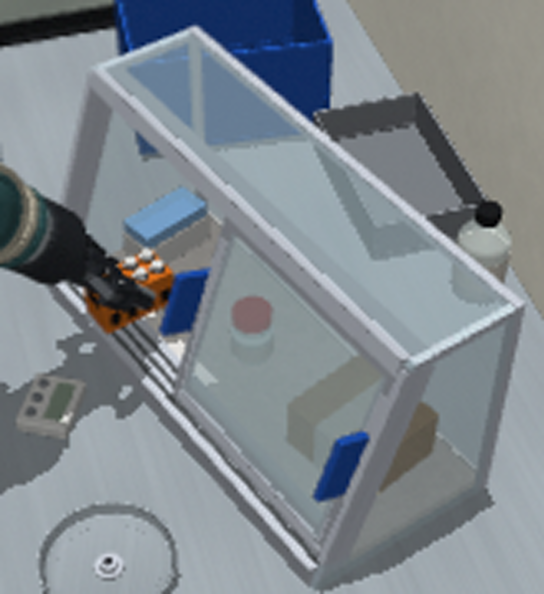

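>>> move_arm:
  plan:
    - [0,0,0,-0.013,0.0005,0.0112,0.3]
    - [0,0,0,-0.013,0.0005,0.0112,0.3]
    - [0,0,0,-0.013,0.0005,0.0112,0.3]
    - [0,0,0,-0.013,0,0.0112,0.3]
    - [0,0,0,-0.013,0,0.0112,0.3]
    - [0,0,0,0,0,0,0.3]

```text
clock: 14.22
eef_pos: [588.5, 287.3, 92.5]
ee_rot: [[-0.73, -0.311, 0.609], [-0.238, 0.95, 0.201], [-0.641, 0.002, -0.768]]
contact_force: [-0.3, -0.0, -2.5]
finger_gap: 43.2
```

Run:
```python
from h import *
np.set_printoptions(legacy='1.25')
st()
cv2.imwrite("pics/w11.png",r.grab_frame("wrist"))
s=r.grab_frame("side");cv2.imwrite("pics/s11.png",cv2.resize(s[70:250,240:405],None,fx=3.3,fy=3.3,interpolation=cv2.INTER_CUBIC))
R=rot(YAW,40)
plan(cw([118,117,52]),R,4)
```

```text
t14.22 pos [588.5 287.3  92.5] cab [118.3 116.8  92.5] yaw(y-90) 18.1 lean 39.9 ytilt 0.1 q [ 0.43  0.15  1.75 -0.13  0.55 -1.38] F [-0.3 -0.  -2.5] gap 43.2
[-0.0, -0.0, -0.1, 0.0063, -0.0, 0.0078]
[-0.0, -0.0, -0.1, 0.0063, -0.0, 0.0078]
[-0.0, -0.0, -0.1, 0.0063, -0.0, 0.0078]
[-0.0, -0.0, -0.1, 0.0063, 0.0, 0.0078]
```

View pics/w11.png

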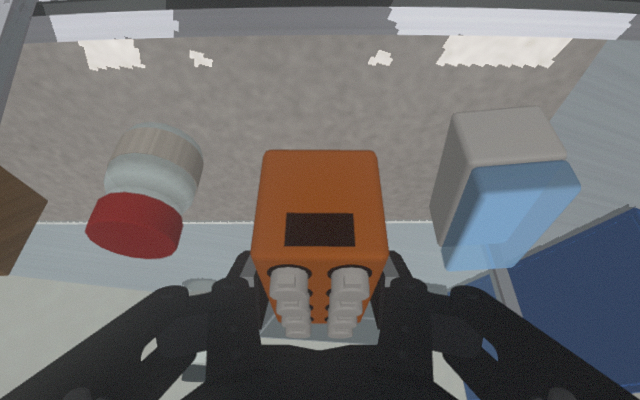

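View pics/s11.png

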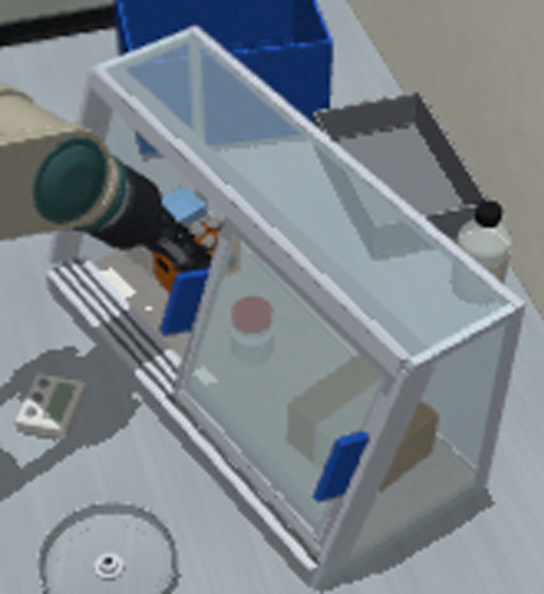

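>>> move_arm:
  plan:
    - [0,0,0,0.0063,0,0.0078,0.3]
    - [0,0,0,0.0063,0,0.0078,0.3]
    - [0,0,0,0.0063,0,0.0078,0.3]
    - [0,0,0,0.005,0,0.006,0.3]
    - [0,0,0,0.001,0,0.0012,0.3]
    - [0,0,0,0,0,0,0.3]

```text
clock: 15.08
eef_pos: [588.9, 287.9, 52.9]
ee_rot: [[-0.73, -0.312, 0.609], [-0.238, 0.95, 0.201], [-0.641, 0.002, -0.768]]
contact_force: [0.5, -0.1, -1.0]
finger_gap: 43.2
```

>>> move_arm:
  plan:
    - [0,0,0,0.0013,0,0.0015,0.3]
    - [0,0,0,0,0,0,0.3]

```text
clock: 15.32
eef_pos: [588.8, 287.9, 51.0]
ee_rot: [[-0.73, -0.312, 0.609], [-0.238, 0.95, 0.201], [-0.641, 0.002, -0.767]]
contact_force: [0.0, -0.1, -1.3]
finger_gap: 43.0
```

>>> move_arm:
  plan:
    - [0,0,0,0.0013,0,0.0015,0.3]
    - [0,0,0,0,0,0,0.3]

```text
clock: 15.58
eef_pos: [588.7, 287.8, 48.6]
ee_rot: [[-0.73, -0.312, 0.608], [-0.238, 0.95, 0.201], [-0.641, 0.002, -0.768]]
contact_force: [-0.8, -0.5, -2.2]
finger_gap: 43.5
```

>>> move_arm:
  plan:
    - [0,0,0,0.0007,0,0.0008,0.3]
    - [0,0,0,0,0,0,0.3]

```text
clock: 15.82
eef_pos: [588.7, 287.8, 47.7]
ee_rot: [[-0.73, -0.312, 0.608], [-0.238, 0.95, 0.201], [-0.641, 0.002, -0.768]]
contact_force: [-0.2, 0.1, -1.4]
finger_gap: 43.3
```

>>> move_arm:
  plan:
    - [0,0,0,0.0007,0,0.0008,0.3]
    - [0,0,0,0,0,0,0.3]

```text
clock: 16.08
eef_pos: [588.9, 287.9, 46.9]
ee_rot: [[-0.729, -0.312, 0.609], [-0.238, 0.95, 0.201], [-0.641, 0.002, -0.767]]
contact_force: [-0.3, 0.2, -0.4]
finger_gap: 43.1
```

>>> move_arm:
  plan:
    - [0,0,0,0.0005,0,0.0006,0.3]
    - [0,0,0,0,0,0,0.3]

```text
clock: 16.32
eef_pos: [589.2, 288.1, 46.8]
ee_rot: [[-0.729, -0.312, 0.61], [-0.238, 0.95, 0.202], [-0.642, 0.002, -0.767]]
contact_force: [-1.5, 0.1, 3.4]
finger_gap: 43.2
```

>>> move_arm:
  plan:
    - [0,0,0,0,0,0,0.58]
    - [0,0,0,0,0,0,0.68]
    - [0,0,0,0,0,0,0.75]
    - [0,0,0,0,0,0,0.75]

```text
clock: 16.82
eef_pos: [588.7, 287.8, 45.8]
ee_rot: [[-0.73, -0.312, 0.608], [-0.238, 0.95, 0.201], [-0.641, 0.002, -0.768]]
contact_force: [-0.2, 0.5, -0.7]
finger_gap: 64.1
```

Run:
```python
from h import *
np.set_printoptions(legacy='1.25')
st()
cv2.imwrite("pics/w12.png",r.grab_frame("wrist"))
R=rot(YAW,40)
plan(cw([-70,117,185]),R,8)
```

```text
t16.82 pos [588.7 287.8  45.8] cab [118.6 117.2  45.8] yaw(y-90) 18.2 lean 39.8 ytilt 0.1 q [ 0.43  0.23  1.77 -0.15  0.46 -1.35] F [-0.2  0.5 -0.7] gap 64.1
[-0.0, -0.0, -0.0, 0.007, -0.0001, -0.0285]
[-0.0, -0.0, -0.0, 0.0069, -0.0001, -0.0285]
[-0.0, -0.0, -0.0, 0.0069, -0.0001, -0.0285]
[-0.0, -0.0, -0.0, 0.0069, -0.0001, -0.0285]
[-0.0, -0.0, -0.0, 0.0069, -0.0001, -0.0285]
[-0.0, -0.0, -0.0, 0.0069, -0.0, -0.0285]
[-0.0, -0.0, -0.0, 0.0069, -0.0, -0.0285]
[-0.0, -0.0, -0.0, 0.0069, -0.0, -0.0285]
```

View pics/w12.png

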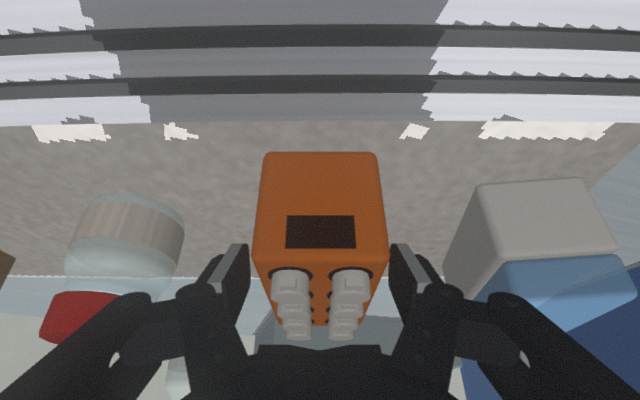

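>>> move_arm:
  plan:
    - [0,0,0,0,0,-0.01,0.75]
    - [0,0,0,0,0,-0.025,0.75]
    - [0,0,0,0,0,-0.03,0.75]
    - [0,0,0,0.003,0,-0.03,0.75]
    - [0,0,0,0.006,0,-0.03,0.4]
    - [0,0,0,0.006,0,-0.03,0]
    - [0,0,0,0.006,0,-0.03,0]
    - [0,0,0,0.006,0,-0.03,0]

```text
clock: 17.88
eef_pos: [437.1, 237.8, 194.7]
ee_rot: [[-0.729, -0.312, 0.609], [-0.238, 0.95, 0.202], [-0.642, 0.002, -0.767]]
contact_force: [0.2, -0.8, -0.2]
finger_gap: 0.1
```

Run:
```python
from h import *
import pickle
np.set_printoptions(legacy='1.25')
st()
c=cal("wrist");w=r.grab_frame("wrist");cv2.imwrite("pics/w13.png",w);pickle.dump(c,open("w13.pkl","wb"))
s=r.grab_frame("side");cv2.imwrite("pics/s13.png",cv2.resize(s[70:250,240:405],None,fx=3.3,fy=3.3,interpolation=cv2.INTER_CUBIC))
```

```text
t17.88 pos [437.1 237.8 194.7] cab [-41.  117.4 194.7] yaw(y-90) 18.2 lean 39.9 ytilt 0.1 q [ 0.48 -0.48  2.08 -0.13  0.85 -1.36] F [ 0.2 -0.8 -0.2] gap 0.1
```

View pics/w13.png

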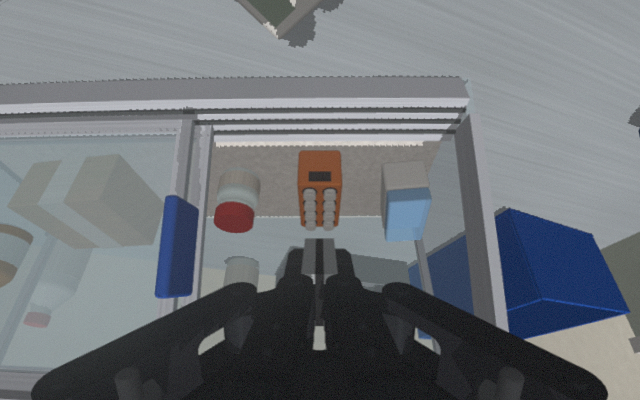

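View pics/s13.png

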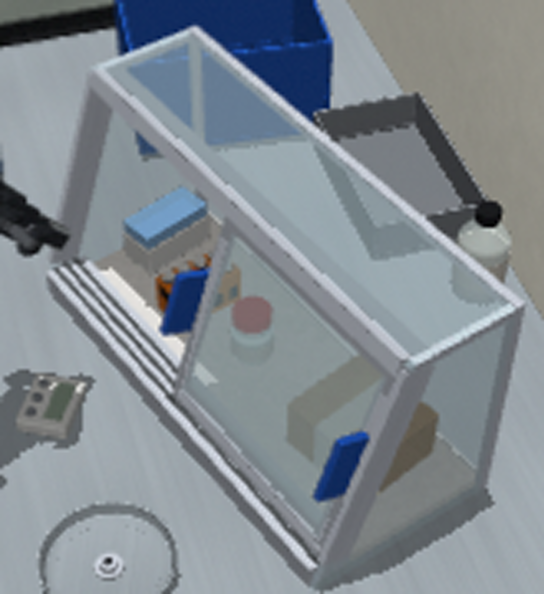

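Run:
```python
from h import *
import pickle
c=pickle.load(open("w13.pkl","rb"));np.set_printoptions(precision=1,suppress=True,legacy='1.25')
for p,z in[((299,151.5),12),((340,151.5),12),((297,187),58),((342,187),58),((320,146),12)]:print(p,wc(plane("wrist",p,z,c)))
print(proj("wrist",[cw([50,117,30]),cw([76,117,12])],c))
R=rot(YAW,42)
print("to right of rear pull, close")
print("a");plan(cw([-30,-15,190]),R,4)
print("b");plan(cw([33,-15,158]),R,3,cw([-30,-15,190]),R)
```

```text
(299, 151.5) [79.4 97.6 12. ]
(340, 151.5) [ 79.7 140.6  12. ]
(297, 187) [79.8 97.1 58. ]
(342, 187) [ 80.1 140.7  58. ]
(320, 146) [ 71.3 119.6  12. ]
[[317.3 144.3]
 [317.5 149.2]]
to right of rear pull, close
a
[0.0, -0.5, -0.1, -0.001, -0.0332, 0.003]
[0.0, -0.5, -0.1, -0.0009, -0.0332, 0.003]
[0.0, -0.5, -0.1, -0.0009, -0.0332, 0.003]
[0.0, -0.5, -0.1, -0.0008, -0.0332, 0.003]
b
[0.0, 0.0, 0.0, -0.0085, -0.0, 0.022]
[0.0, 0.0, 0.0, -0.0085, -0.0, 0.022]
[0.0, 0.0, 0.0, -0.0085, -0.0, 0.022]
```

>>> move_arm:
  plan:
    - [0,-0.5,0,-0.001,-0.035,0,0]
    - [0,-0.5,0,-0.001,-0.035,0,0]
    - [0,-0.5,0,-0.001,-0.035,0.006,0]
    - [0,-0.5,0,-0.001,-0.035,0.006,0]
    - [0,0,0,-0.0085,0,0.022,0]
    - [0,0,0,-0.0085,0,0.022,0]
    - [0,0,0,-0.0085,0,0.022,0]
    - [0,0,0,0,0,0,0]

```text
clock: 18.98
eef_pos: [552.1, 128.3, 152.8]
ee_rot: [[-0.71, -0.312, 0.631], [-0.231, 0.95, 0.209], [-0.665, 0.002, -0.747]]
contact_force: [-0.2, -0.3, -0.2]
finger_gap: -0.3
```

Run:
```python
from h import *
st()
cv2.imwrite("pics/w14.png",r.grab_frame("wrist"))
```

```text
t18.98 pos [552.1 128.3 152.8] cab [ 33.7 -22.7 152.8] yaw(y-90) 18.2 lean 41.7 ytilt 0.1 q [ 0.09 -0.21  1.98  0.24  0.67 -1.93] F [-0.2 -0.3 -0.2] gap -0.3
```

View pics/w14.png

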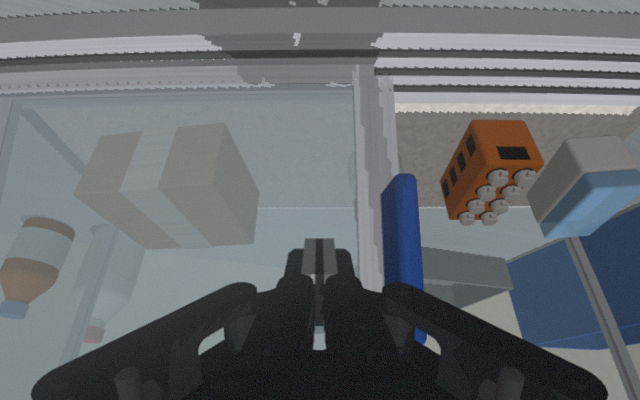

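>>> move_arm:
  plan:
    - [0,0,0,0,0.006,-0.004,0]
    - [0,0,0,0,0.01,0,0]
    - [0,0,0,0,0.015,0,0]
    - [0,0,0,0,0.018,0,0]
    - [0,0,0,0,0.018,0,0]
    - [0,0,0,0,0.018,0,0]
    - [0,0,0,0,0.018,0,0]
    - [0,0,0,0,0.018,0,0]

```text
clock: 20.02
eef_pos: [511.2, 242.6, 159.0]
ee_rot: [[-0.707, -0.312, 0.635], [-0.231, 0.95, 0.209], [-0.668, 0.002, -0.744]]
contact_force: [-0.4, -1.8, 0.0]
finger_gap: 0.0
```

Run:
```python
from h import *
st()
```

```text
t20.02 pos [511.2 242.6 159. ] cab [ 30.8  98.7 159. ] yaw(y-90) 18.2 lean 41.9 ytilt 0.1 q [ 0.4  -0.22  1.98 -0.09  0.66 -1.43] F [-0.4 -1.8  0. ] gap 0.0
```

>>> move_arm:
  plan:
    - [0,0,0,0,0.018,0,0]
    - [0,0,0,0,0.018,0,0]
    - [0,0,0,0,0.018,0,0]
    - [0,0,0,0,0.018,0,0]
    - [0,0,0,0,0.015,0,0]
    - [0,0,0,0,0.012,0,0]
    - [0,0,0,0,0.008,0,0]
    - [0,0,0,0,0,0,0]

```text
clock: 21.02
eef_pos: [478.2, 344.4, 158.9]
ee_rot: [[-0.707, -0.313, 0.634], [-0.231, 0.95, 0.211], [-0.668, 0.002, -0.744]]
contact_force: [-0.1, 0.1, 0.1]
finger_gap: 0.3
```

Run:
```python
from h import *
st()
```

```text
t21.02 pos [478.2 344.4 158.9] cab [ 31.6 205.8 158.9] yaw(y-90) 18.2 lean 41.9 ytilt 0.1 q [ 0.66 -0.12  1.89 -0.35  0.7  -1.03] F [-0.1  0.1  0.1] gap 0.3
```

>>> move_arm:
  plan:
    - [0,0,0,0,0.004,0,0]
    - [0,0,0,0,0.003,0,0]
    - [0,0,0,0,0.002,0,0]
    - [0,0,0,0,0.002,0,0]
    - [0,0,0,0,0,0,0]

```text
clock: 21.65
eef_pos: [475.4, 353.8, 158.4]
ee_rot: [[-0.708, -0.311, 0.634], [-0.231, 0.95, 0.208], [-0.667, 0.0, -0.745]]
contact_force: [0.6, -6.2, 2.8]
finger_gap: 0.1
```

>>> move_arm:
  plan:
    - [0,0,0,0,0.001,0,0]
    - [0,0,0,0,0.001,0,0]
    - [0,0,0,0,0,0,0]

```text
clock: 22.02
eef_pos: [475.3, 354.1, 158.4]
ee_rot: [[-0.709, -0.309, 0.634], [-0.232, 0.951, 0.204], [-0.667, -0.002, -0.745]]
contact_force: [-0.3, -16.1, 5.4]
finger_gap: 0.2
```

Run:
```python
from h import *
np.set_printoptions(legacy='1.25')
st()
R=rot(YAW,42)
a=cw([-40,190,210]);b=cw([-40,-190,210]);c=cw([32,-190,158])
plan(b,R,8,a,R);plan(c,R,4,b,R)
```

```text
t22.02 pos [475.3 354.1 158.4] cab [ 31.9 215.8 158.4] yaw(y-90) 18.0 lean 41.8 ytilt -0.1 q [ 0.69 -0.1   1.87 -0.38  0.71 -0.99] F [ -0.3 -16.1   5.4] gap 0.2
[0.0, 0.0, 0.0, 0.0, -0.0475, -0.0]
[0.0, 0.0, 0.0, -0.0, -0.0475, 0.0]
[0.0, 0.0, 0.0, -0.0, -0.0475, 0.0]
[0.0, 0.0, 0.0, 0.0, -0.0475, -0.0]
[0.0, 0.0, 0.0, 0.0, -0.0475, -0.0]
[0.0, 0.0, 0.0, -0.0, -0.0475, 0.0]
[0.0, 0.0, 0.0, -0.0, -0.0475, 0.0]
[0.0, 0.0, 0.0, 0.0, -0.0475, -0.0]
[0.0, 0.0, 0.0, -0.0047, -0.0, 0.0217]
[0.0, 0.0, 0.0, -0.0047, -0.0, 0.0217]
[0.0, 0.0, 0.0, -0.0047, 0.0, 0.0217]
[0.0, 0.0, 0.0, -0.0047, -0.0, 0.0217]
```

>>> move_arm:
  plan:
    - [0,0,0,0,-0.008,0,0]
    - [0,0,0,0,-0.006,-0.01,0]
    - [0,0,0,0,-0.01,-0.03,0]
    - [0,0,0,0,-0.02,-0.03,0]
    - [0,0,0,0,-0.04,-0.02,0]
    - [0,0,0,0,-0.05,0,0]
    - [0,0,0,0,-0.055,0,0]
    - [0,0,0,0,-0.055,0,0]

```text
clock: 23.02
eef_pos: [493.4, 104.5, 225.9]
ee_rot: [[-0.706, -0.313, 0.635], [-0.232, 0.95, 0.211], [-0.669, 0.001, -0.743]]
contact_force: [0.6, 0.8, 0.1]
finger_gap: 0.2
```

Run:
```python
from h import *
np.set_printoptions(legacy='1.25')
st()
s=r.grab_frame("side");cv2.imwrite("pics/s15.png",cv2.resize(s[70:250,240:405],None,fx=3.3,fy=3.3,interpolation=cv2.INTER_CUBIC))
R=rot(YAW,42)
b=cw([-20,-188,195]);c=cw([31,-188,159])
plan(b,R,4);plan(c,R,3,b,R)
```

```text
t23.02 pos [493.4 104.5 225.9] cab [-29.5 -26.8 225.9] yaw(y-90) 18.3 lean 42.0 ytilt 0.1 q [ 0.04 -0.51  2.05  0.24  0.9  -1.93] F [0.6 0.8 0.1] gap 0.2
[-0.1, 0.0, -0.1, 0.0032, -0.0386, 0.0077]
[-0.1, 0.0, -0.1, 0.0032, -0.0386, 0.0076]
[-0.1, 0.0, -0.1, 0.0033, -0.0386, 0.0075]
[-0.1, 0.0, -0.1, 0.0033, -0.0386, 0.0074]
[0.0, 0.0, 0.0, -0.0046, -0.0, 0.0203]
[0.0, 0.0, 0.0, -0.0046, 0.0, 0.0203]
[0.0, 0.0, 0.0, -0.0046, -0.0, 0.0203]
```

View pics/s15.png

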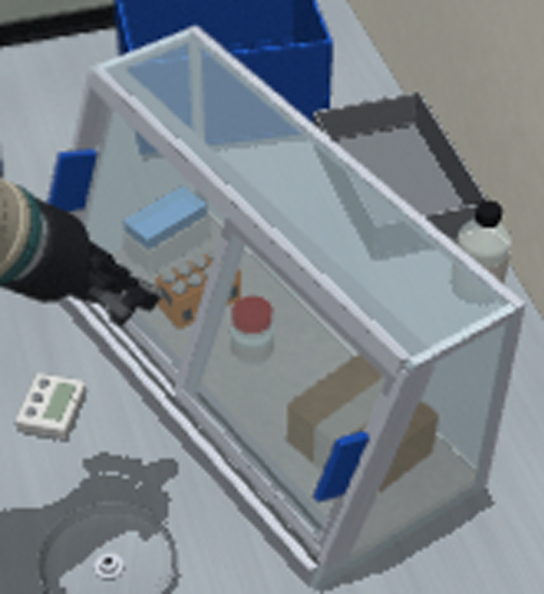

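>>> move_arm:
  plan:
    - [0,0,0,0.003,-0.0385,0.0075,0]
    - [0,0,0,0.003,-0.0385,0.0075,0]
    - [0,0,0,0.0035,-0.0385,0.0075,0]
    - [0,0,0,0.0035,-0.0385,0.0075,0]
    - [0,0,0,-0.0045,0,0.02,0]
    - [0,0,0,-0.0045,0,0.02,0]
    - [0,0,0,-0.0045,0,0.02,0]
    - [0,0,0,0,0,0,0]

```text
clock: 24.08
eef_pos: [598.6, -20.6, 157.0]
ee_rot: [[-0.709, -0.314, 0.632], [-0.232, 0.95, 0.211], [-0.666, 0.003, -0.746]]
contact_force: [0.5, 0.1, 0.4]
finger_gap: -0.1
```

Run:
```python
from h import *
st()
cv2.imwrite("pics/w16.png",r.grab_frame("wrist"))
```

```text
t24.07 pos [598.6 -20.6 157. ] cab [  31.  -178.7  157. ] yaw(y-90) 18.3 lean 41.8 ytilt 0.2 q [-0.26 -0.08  1.85  0.53  0.8  -2.41] F [0.5 0.1 0.4] gap -0.1
```

View pics/w16.png

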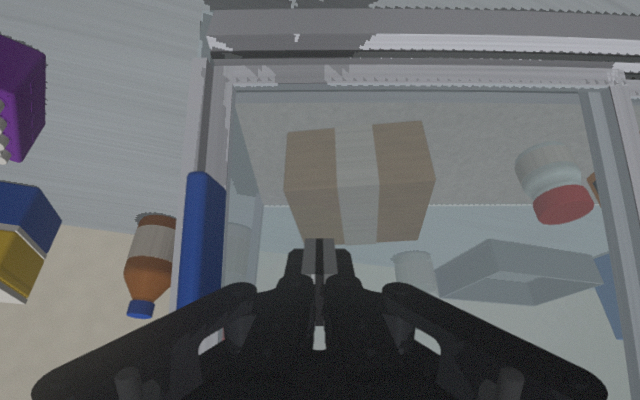

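>>> move_arm:
  plan:
    - [0,0,0,0,-0.012,0,0]
    - [0,0,0,0,-0.012,0,0]
    - [0,0,0,0,-0.005,0,0]
    - [0,0,0,0,-0.003,0,0]
    - [0,0,0,0,-0.002,0,0]
    - [0,0,0,0,0,0,0]

```text
clock: 24.88
eef_pos: [609.5, -53.9, 157.8]
ee_rot: [[-0.708, -0.312, 0.633], [-0.231, 0.95, 0.21], [-0.667, 0.002, -0.745]]
contact_force: [-0.5, 0.4, 0.7]
finger_gap: -0.0
```

>>> move_arm:
  plan:
    - [0,0,0,0,-0.001,0,0]
    - [0,0,0,0,-0.001,0,0]
    - [0,0,0,0,0,0,0]

```text
clock: 25.25
eef_pos: [610.1, -55.7, 157.7]
ee_rot: [[-0.708, -0.312, 0.633], [-0.231, 0.95, 0.21], [-0.667, 0.002, -0.745]]
contact_force: [-0.6, 1.1, -0.2]
finger_gap: -0.0
```

Run:
```python
from h import *
st()
```

```text
t25.25 pos [610.1 -55.7 157.7] cab [  30.8 -215.6  157.7] yaw(y-90) 18.2 lean 41.9 ytilt 0.1 q [-0.33 -0.02  1.8   0.57  0.83 -2.49] F [-0.6  1.1 -0.2] gap -0.0
```

>>> move_arm:
  plan:
    - [0,0,0,0,-0.001,0,0]
    - [0,0,0,0,-0.001,0,0]
    - [0,0,0,0,0,0,0]

```text
clock: 25.62
eef_pos: [610.3, -56.3, 157.7]
ee_rot: [[-0.708, -0.314, 0.632], [-0.232, 0.949, 0.213], [-0.667, 0.004, -0.745]]
contact_force: [-5.3, 7.5, 2.9]
finger_gap: 0.1
```

>>> move_arm:
  plan:
    - [0,0,0,0,-0.001,0,0]
    - [0,0,0,0,-0.001,0,0]
    - [0,0,0,0,0,0,0]

```text
clock: 26.0
eef_pos: [610.4, -56.5, 157.6]
ee_rot: [[-0.709, -0.317, 0.63], [-0.232, 0.948, 0.216], [-0.666, 0.007, -0.746]]
contact_force: [-11.2, 13.2, 7.8]
finger_gap: 0.1
```

>>> move_arm:
  plan:
    - [0,0,0,0,0.01,0,0]
    - [0,0,0,0,0.01,-0.01,0]
    - [0,0,0,0,0.02,-0.03,0]
    - [0,0,0,0,0.02,-0.04,0]
    - [0,0,0,0.01,0,-0.05,0]
    - [0,0,0,0.01,0,-0.05,0]
    - [0,0,0,0,0,0,0]

```text
clock: 26.88
eef_pos: [464.1, -46.2, 282.6]
ee_rot: [[-0.704, -0.309, 0.64], [-0.232, 0.951, 0.205], [-0.672, -0.004, -0.741]]
contact_force: [0.3, -0.6, -0.2]
finger_gap: -0.2
```

Run:
```python
from h import *
np.set_printoptions(precision=1,suppress=True)
st()
s=r.grab_frame("side");t=r.grab_frame("top");cv2.imwrite("pics/s17f.png",s);cv2.imwrite("pics/t17f.png",t)
a=cv2.resize(s[70:250,240:405],None,fx=3,fy=3,interpolation=cv2.INTER_CUBIC);cv2.imwrite("pics/s17.png",a)
cv2.imwrite("pics/t17.png",cv2.resize(t[95:270,150:350],None,fx=3.4,fy=3.4,interpolation=cv2.INTER_CUBIC))
# blue pulls in side view before / after
for f in("pics/side0.png","pics/s17f.png"):
    h=cv2.cvtColor(cv2.imread(f),cv2.COLOR_BGR2HSV);m=cv2.inRange(h,(108,170,60),(125,255,255))
    k,l,stt,ce=cv2.connectedComponentsWithStats(m);print(f,[(stt[i,4],ce[i].round(1)) for i in range(1,k) if 100<stt[i,4]<600])
```

```text
t26.88 pos [464.1 -46.2 282.6] cab [-104.7 -160.6  282.6] yaw(y-90) 18.0 lean 42.2 ytilt -0.2 q [-0.5 -0.6  2.   0.5  1.2 -2.4] F [ 0.3 -0.6 -0.2] gap -0.2
pics/side0.png [(np.int32(185), array([261.4, 124.3])), (np.int32(160), array([338.9, 206.4])), (np.int32(361), array([454.9, 292.7]))]
pics/s17f.png [(np.int32(184), array([261.3, 124.3])), (np.int32(152), array([343.1, 211.2])), (np.int32(357), array([455. , 292.8]))]
```

View pics/s17.png

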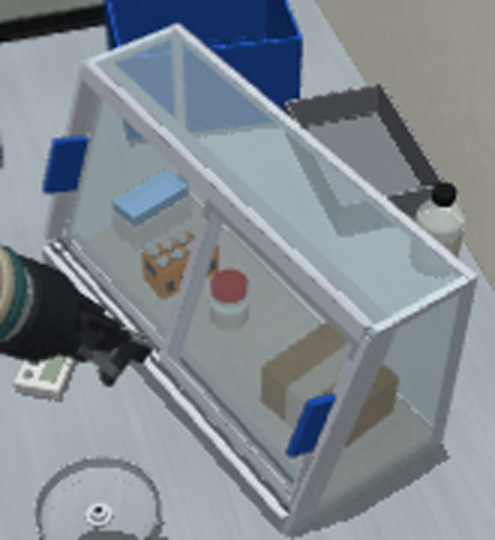

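View pics/t17.png

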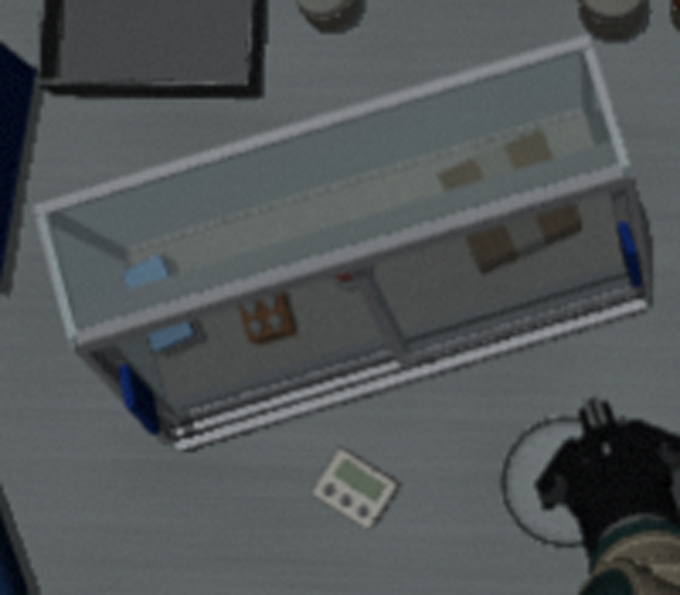

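View pics/t17f.png

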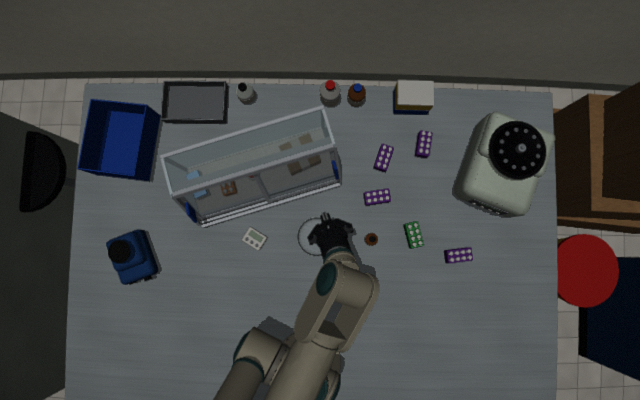

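```bash
python3 -c "
from bench import r
print(r.close_job())"
```

```text
the job is handed in; nothing more can be done
None
```

The orange rack is in the cabinet gap between the tip box and the jar, both doors are shut, and the job is handed in at about 27 s.

- **Door opening:** I pushed the rear door to its fully-open stop (about 24 N). The front door started about 21 mm open and was pushed along with it.
- **Placing the rack:** I gripped the rack by its long sides with the tool leaning 40°. I carried it level over the sill and lowered it in steps of 1–2 mm until it touched the floor at about 3 N, then released it.
- **Rack position:** The wrist camera put the rack at cabinet x ≈ 79–163 mm and y ≈ 97–141 mm, lengthways front to back. That is well behind the 50 mm sill and about midway between the box and the jar.
- **Door shutting:** I pushed both doors shut against their stops, at about 16 N (rear) and 17 N (front). The fingertip stopped at nearly mirrored positions, y = +215.8 and −216.4 mm.
- **Final check:** The last pictures show the arm clear of everything. I saw no change in the other racks, bottle, timer, tip box, jar or carton. The rotor lid was partly hidden under the arm in the last top view but looked in place in the side view.

**Disagreement between views:** The side and wrist cameras differed by up to about 10 mm on where the jar and tip box stand. I aimed between the two readings, and the rack cleared both. No other check failed.

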